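# Change the batch on the regulator burn-in rack

### The arm

A 7-joint arm with a two-finger parallel gripper is mounted at the origin on the work surface; the furniture and walls round the work are solid. World frame = base frame: x ahead of the robot, y to its left, z up, the work surface at z = 0. Lengths are in m, angles in rad, forces in N, time in s.
With the tool pointing down it reaches from about 0.4 to 0.85 m from the base axis. Payload 10.4 kg.
Tool frame: the origin (TCP) lies at the centre of the arm's flange, where the gripper is bolted on; the fingertips stand 173 mm ahead of it and the grasp point (between the pads) lies 155 mm ahead of it; z points along the fingers, y is the line along which they close (so a half turn about z gives the same grasp; the last joint's range is limited). The gripper opens to 85 mm and grips with 20 to 120 N. Pads are 22 mm wide; open, the fingers measure 114 mm over their backs; the gripper's body (76 mm by 85 mm) begins 54 mm behind the grasp point. The pads swing forward as they close: fully open they stand 13 mm farther back than shut.
Start: joints at [-1.178, 0.332, -0.065, 1.46, 0.022, 1.35, -0.088], TCP at [0.252, 0.572, 0.405] pointing down, gripper open.
Joint ranges: [-2.6, 2.6], [-0.5, 2.12], [-1.47, 1.34], [0.16, 2.42], [-1.27, 4.41], [0.06, 2.06], [-2.6, 2.6]. Speed limits (rad/s): [2.22, 2.22, 2.79, 2.79, 3.14, 3.14, 3.14].

### API

Orientations are given as a unit quaternion [x, y, z, w].
In Python, from workcell import manip, viewer, finder gives the robot as it stands.
- The arm moves only by the tool arm_command, never from a script. Its argument "plan" is a list of rows, each an object with "dp": the shift along the tool's x, y, z in mm, a list of three; "spin": the turn about the tool's z in rad. A call has 1 to 5 rows; each row shifts and turns the commanded pose from where the row before left it, along the tool's axes as they then stand; what a row does not reach is not made up. A row lasts 1/10 s, in which the tool goes at most 50 mm and 8.59 degrees, less where a joint would pass 70% of its speed; a pose out of reach is approached as far as the arm can. A call is refused whole if a number of a shift passes 50 or a number of a turn 0.15, either way. A call with a gripper value outside its range is refused whole. "grip" is the closure, from -1 (fully open) to 1 (shut), set as the call begins (left out, the last holds). The fingers move at their own pace and stop on an object; "newtons" is the grip in N (left out, the last holds). Time passes only in rows, so rows that do not move let the fingers close. It gives the time, the measured TCP pose, the force, the opening and the grip force at its end, in the units of the state.
- manip.get_obs(): the state, without advancing time (a new reading comes with each control period).
- viewer.camera(name): name is "side" or "top"; returns the picture (420x560x3 uint8, blue, green, red); there is no depth.
- viewer.camera_params(name): a dict with "vertical_fov" (degrees; the focal length in pixels is half the picture's height over the tangent of half this angle, whatever the lens; pixels are square), "cx", "cy" (the principal point, pixels), "k1" (the pictures are not rectified: a ray, as slopes to the right and down, at radius r is drawn at 1 + k1 r^2 times it, then the intrinsics apply), "R" (3x3) and "t" (3): a world point X has camera coordinates R X + t. Camera axes: x right, y down, z forward; pixel columns grow to the right and rows downward; lengths in m; the calibration is good to about 2 mm. A picture is of the moment at which its call begins. camera_params takes no time and is no camera call.
- manip.hand_in(): hands the job in; it is judged then, once.
Trained networks look in the newest picture that a camera, given by its name, has taken for a name from the list of things; names that differ only in an ending like _2 or _b are one class to them, and where a whole thing is asked for, a point or a joint stands for the part that bears it (a point fixed in the world has none). Each returns a list of dicts, best first, with "score" (0 to 1); they miss things now and then, are a little off and sometimes report something else, mostly with a low value. They report only what shows in the picture. A call takes as long as a camera call.
- finder.find_in(camera, thing): "position" ([x, y, z] in m, in world coordinates, good to about 4 mm: the middle of the surface that is visible of it).
The state is a dict: "clock": time; "joint_pos": joint angles; "joint_velocities": joint speeds; "tau": joint torques, N m; "position": TCP position; "ee_rot": TCP orientation; "ft_force": force on the tool from outside, world axes, zero at the start; "torque": the same for the moment, N m; "grip_width": opening from 0.0 (shut) to 1.0 (fully open); "grasp_force": force on a finger pad.
Only numpy, scipy, OpenCV 4.12 (cv2) and the standard library are available. Lean on these libraries where they do the work, as an engineer would, in place of code of your own. Each camera call takes 0.05 s, during which the arm holds its last target. There are 200 camera calls.

### The job

Change the batch on the regulator burn-in rack: turn the red isolator handle fully off before you touch any carrier, take every tested carrier (green grip) off the slotted uprights and stand it in the grey tray, and hook every waiting carrier (orange grip) onto an upright of its own, both hook tabs pressed through the slots and then down until it is fully seated. When all are changed, turn the isolator fully on again. Do not touch the carriers while the isolator is on, and leave the multimeter, oil can and marker where they are.

Things in the scene. Friction and masses are not known exactly. Their poses are not given: they have to be found in the camera images.
- tested_1: Tested, green grip bar; starts on the left upright; absent in some runs. Steel carrier, 84 mm deep (x), 56 wide (y), 115 tall, 0.4 kg, black regulator on its base plate (top at z = 34 mm). Origin: centre of the base plate's underside, z up. Grip bar above the origin: along x, 62 mm long, 14 wide in y, z = 91 to 115 mm, both sides free.
- tested_2: Tested, green grip bar; starts on the middle upright; absent in some runs. Same shape and frame as tested_1. Flat back face at x = +42 mm; two hook tabs on y = 0 stick out of it to x = +55.5 mm, 5 mm thick in y: necks 10 mm high, undersides at z = 35 and 95 mm, ends turned down 10 mm below the necks.
- tested_3: Tested, green grip bar; starts on the right upright; absent in some runs. Same shape and frame as tested_1. To take a carrier off an upright: raise it 13 mm (11 to 15), then draw it straight back along the rack's -x by 20 mm or more.
- new_1: Waiting carrier, orange grip bar, standing on the bench left of the rack, turned up to 30 degrees from the rack's heading; absent in some runs. Same shape and frame as tested_1 (tabs: see tested_2). Weight 0.3 to 0.55 kg.
- new_2: Waiting carrier, orange grip bar, standing on the bench left of the rack, turned up to 30 degrees from the rack's heading; absent in some runs. Same shape and frame as tested_1 (tabs: see tested_2). Weight 0.3 to 0.55 kg.
- new_3: Waiting carrier, orange grip bar, standing on the bench left of the rack, turned up to 30 degrees from the rack's heading; absent in some runs. Same shape and frame as tested_1 (tabs: see tested_2). Weight 0.3 to 0.55 kg.
- rack: Burn-in rack fixed to the bench: three aluminium channel uprights 40 mm wide, 184 high, 100 apart along its y, on a foot 10 mm thick reaching 23 mm in front of them; grey switch housing with red isolator handle at its right (-y) end. Origin on the bench below the middle upright's front face; x points through the uprights, away from the robot. Front faces at x = 0.
- home_left (a point): Where a carrier's origin lies when fully seated on the left upright (y = +100 mm in the rack's frame): 42 mm in front of its face, 45 mm above the bench. Axes as the rack's. Slots: two in each upright, on its centre line, 12 mm wide, 26 high, bottoms 80 and 140 mm above the bench, in a web 4 mm thick.
- home_mid (a point): Where a carrier's origin lies when fully seated on the middle upright (y = +0 mm in the rack's frame): 42 mm in front of its face, 45 mm above the bench. Axes as the rack's. To hook on: x axes parallel, 13 mm (11 to 15) above seated height, press along the rack's +x till the back face is flush, then lower till the necks rest on the slot bottoms.
- home_right (a point): Where a carrier's origin lies when fully seated on the right upright (y = -100 mm in the rack's frame): 42 mm in front of its face, 45 mm above the bench. Axes as the rack's. Seated, a carrier has about 3 mm of play in x at its hooks and 3.5 mm each way in y.
- isolator (a joint): Angle of the rotary isolator's red handle: 0 = off (bar along the rack's y, white pointer to the left), 1.571 = on (bar along the rack's x, pointer away from the robot). Grows clockwise seen from above. Stops at both ends; a detent spring (about 0.1 N m) snaps it to the nearer stop and holds it there.
- isolator_grip (a point): On the isolator's vertical axis at mid height of the red handle bar, 156 mm above the bench; x = 40, y = -215 mm in the rack's frame. Bar 62 mm long, 16 wide, 24 tall, its underside 13 mm above a yellow disc of radius 33 mm. The point turns with the handle; the bar lies along its y.
- tray: Low grey tray fixed on the bench right of the rack, 135 mm (x) by 190 mm (y), walls 18 mm high and 4 thick, floor 4 thick; holds two carriers side by side, 80 mm apart along y. Origin: centre of its underside.
- multimeter: Yellow multimeter, 142x74x40 mm, lying in front of the rack, nearer the robot; leave alone. Origin: centre of its underside.
- oil_can: Red oil can, 76 mm wide, 160 tall, beyond the tray; leave alone. Origin: centre of its underside.
- marker: White marker pen with a black cap, 140 mm long, 16 thick, lying on the bench in front of the switch housing, nearer the robot; leave alone. Origin: centre of its underside.

How it is judged:
By the outcome, as a careful person would: the job done as asked, in the order asked, and still so for the second after the job is handed in, with the robot touching nothing.
Of tested_1, tested_2, tested_3 only 1 to 2 are there at a start; the rules pass over those that are not, and their reading is None.
Of new_1, new_2, new_3 only 2 to 3 are there at a start; the rules pass over those that are not, and their reading is None.
At some moment in a run one of new_1, new_2, new_3 may be knocked a few centimetres aside while the robot is not near it.
It also fails if it takes over 210 s, if anything falls off the work surface, if the arm or the gripper's body presses on something with over 40 N, if the wrist force passes 120 N, or if a joint passes its speed limit or range.

## Working session

There is one attempt and no reset: what is moved stays moved. The work goes in short steps, Python scripts to look and compute and a tool call to move; the robot and the scene stay as the last step left them, time stands still between calls to the robot, and variables do not carry over. Pictures are saved under pics/ and viewed, at most 14 in all, crops included, and the job is handed in when it is done.

Besides the shell and the picture viewer there is one more tool, called by a JSON object that holds its "op" and its "data", one argument or row to a line. arm_command: Moves the arm, as the interface text tells. Its arguments: {"type":"object","properties":{"plan":{"type":"array","items":{"type":"object","properties":{"dp":{"type":"array","items":{"type":"number"}},"spin":{"type":"number"}}}},"grip":{"type":"number"},"newtons":{"type":"number"}},"required":["plan"]}

```bash
ls; mkdir -p pics; cat > h.py <<'E'
import numpy as np, cv2
from workcell import manip, viewer, finder
from scipy.spatial.transform import Rotation as Ro
E
python3 - <<'E'
from h import *
for c in ("top","side"):
    cv2.imwrite(f"pics/{c}0.png",viewer.camera(c)); print(c,viewer.camera_params(c))
    for n in ["tested_1","new_1","rack","isolator","tray","multimeter","oil_can","marker"]:
        print(n,[(np.round(d["position"],3).tolist(),round(d["score"],2)) for d in finder.find_in(c,n)][:5])
o=manip.get_obs(); print(o, Ro.from_quat(o["ee_rot"]).as_matrix().round(3))
E
```

```text
pics
top {'vertical_fov': 52.8796372211809, 'cx': 285.756537352292, 'cy': 202.95840218425988, 'k1': 0.04464458529735793, 'R': array([[ 0.00537578, -0.99989179,  0.01369326],
       [-0.98880146, -0.00735743, -0.14905551],
       [ 0.14914013, -0.01273862, -0.98873401]]), 't': array([-0.07622849,  0.48462119,  1.30760204])}
tested_1 [([0.467, 0.035, 0.065], 0.85)]
new_1 [([0.542, 0.286, 0.028], 0.89), ([0.431, 0.184, 0.024], 0.65)]
rack [([0.528, -0.142, 0.057], 0.77), ([0.472, 0.035, 0.066], 0.7)]
isolator [([0.54, -0.278, 0.166], 0.44)]
tray [([0.444, -0.394, 0.006], 0.57)]
multimeter [([0.362, -0.002, 0.033], 0.71)]
oil_can [([0.571, -0.495, 0.062], 0.7), ([0.536, -0.278, 0.164], 0.65), ([0.377, -0.163, 0.011], 0.63), ([0.529, -0.147, 0.058], 0.4)]
marker [([0.377, -0.163, 0.01], 0.46)]
side {'vertical_fov': 46.82110087961952, 'cx': 273.53779363571516, 'cy': 202.53883619115993, 'k1': -0.17738206708968957, 'R': array([[-0.30484203,  0.95206293,  0.02544622],
       [ 0.41219756,  0.15597372, -0.89764435],
       [-0.85858285, -0.26315086, -0.43998536]]), 't': array([ 0.18543646, -0.
[... 613 characters left out ...]
86603, -0.08854248]), 'joint_velocities': array([-4.72154095e-05,  1.22170793e-03, -1.18462942e-03, -1.32130578e-04,
       -2.99029647e-04, -5.39356345e-04, -1.64051617e-04]), 'tau': array([ 1.50800465e-04, -6.25237298e+01,  4.92529676e-02, -3.91817737e+01,
        1.66445179e-02,  1.89210004e-03,  2.49677390e-05]), 'position': array([0.25240454, 0.57176838, 0.40474767]), 'ee_rot': array([2.06389725e-01, 9.78469865e-01, 6.64978375e-05, 8.30055504e-06]), 'ft_force': array([0.00034603, 0.17726531, 0.02915134]), 'torque': array([ 0.00064398, -0.01517009, -0.01326561]), 'grasp_force': 0.0, 'grip_width': 0.9996718465612153} [[-0.915  0.404  0.   ]
 [ 0.404  0.915  0.   ]
 [ 0.     0.    -1.   ]]
```

View pics/top0.png

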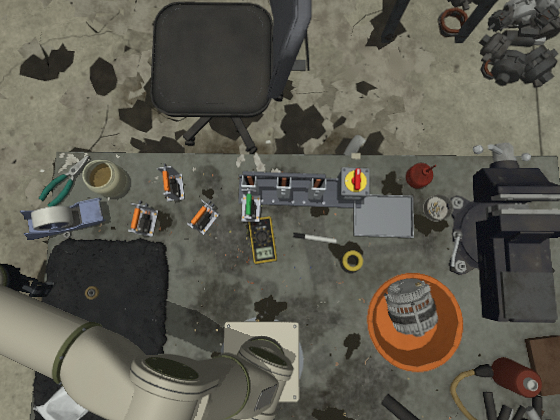

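View pics/side0.png

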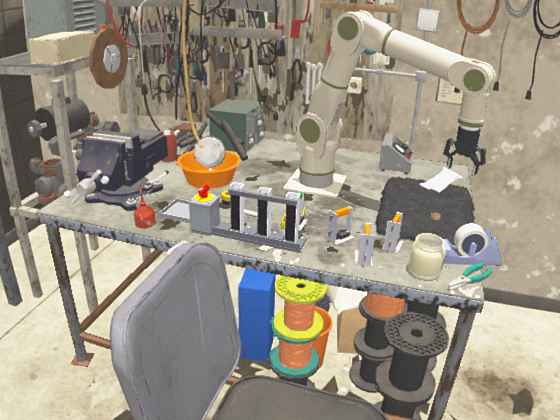

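The top picture shows a green carrier on the left upright (250,207), oranges at (167,182), (140,218) and (203,215), and the handle at (356,180). It points away, so it is on. The side picture agrees. Next: enlarged crops and fits.

```bash
cat >> h.py <<'E'
def K(c):
    p=viewer.camera_params(c); f=210/np.tan(np.radians(p["vertical_fov"]/2)); return p,f
def proj(c,X):
    p,f=K(c); X=np.atleast_2d(X)@np.array(p["R"]).T+p["t"]; s=X[:,:2]/X[:,2:]
    s=s*(1+p["k1"]*(s**2).sum(1,keepdims=True)); return s*f+[p["cx"],p["cy"]]
def back(c,uv,z):
    from scipy.optimize import fsolve
    return fsolve(lambda q: proj(c,[q[0],q[1],z])[0]-uv,[.5,0])
def box(x,y,yaw,lx,ly,z0,z1):
    c,s=np.cos(yaw),np.sin(yaw)
    return np.array([[x+c*a-s*b,y+s*a+c*b,z] for a in(-lx/2,lx/2) for b in(-ly/2,ly/2) for z in(z0,z1)])
def mask(img,lo,hi,smin=110,vmin=50):
    h=cv2.cvtColor(img,cv2.COLOR_BGR2HSV)
    return cv2.inRange(h,(lo,smin,vmin),(hi,255,255))
def mom(m):
    M=cv2.moments(m.astype(np.float32)); return np.array([M["m10"]/M["m00"],M["m01"]/M["m00"],M["mu20"]/M["m00"],M["mu11"]/M["m00"],M["mu02"]/M["m00"]]),M["m00"]
def render(c,P,S=8):
    uv=proj(c,P); h=cv2.convexHull(((uv+.5)*S-.5).astype(np.float32))[:,0]
    m=np.zeros((420*S,560*S),np.uint8); cv2.fillConvexPoly(m,np.round(h).astype(np.int32),1)
    return cv2.resize(m.astype(np.float32),(560,420),interpolation=cv2.INTER_AREA)
def fitbar(c,m,x,y,yaw,dims=(.062,.014,.091,.115)):
    """fit (x,y,yaw) of box to mask blob m (0/1) by soft overlap"""
    from scipy.optimize import minimize
    g=cv2.GaussianBlur(m.astype(np.float32),(0,0),1.2)
    ys,xs=np.nonzero(m); sl=np.s_[max(ys.min()-15,0):ys.max()+15,max(xs.min()-15,0):xs.max()+15]
    def cost(q):
        r=cv2.GaussianBlur(render(c,box(q[0],q[1],q[2],*dims),4),(0,0),1.2); return ((r-g)[sl]**2).sum()
    best=None
    r=minimize(cost,[x,y,yaw],method="Nelder-Mead",options=dict(initial_simplex=[[x,y,yaw],[x+.008,y,yaw],[x,y+.008,yaw],[x,y,yaw+.2]],xatol=2e-4,fatol=1e-2,maxiter=120))
    return r.x,r.fun,m.sum()
def blobs(m,amin=40):
    n,l,st,ce=cv2.connectedComponentsWithStats(m)
    return [((l==i).astype(np.uint8),ce[i],st[i][4]) for i in range(1,n) if st[i][4]>=amin]
E
python3 - <<'E'
from h import *
a=cv2.imread("pics/top0.png"); b=cv2.imread("pics/side0.png")
cv2.imwrite("pics/c1.png",cv2.resize(a[150:250,225:425],None,fx=4,fy=4,interpolation=cv2.INTER_CUBIC))
cv2.imwrite("pics/c2.png",cv2.resize(b[170:270,185:345],None,fx=5,fy=5,interpolation=cv2.INTER_CUBIC)[:600,:800])
for n,im,c,z in(("top",a,"top",.103),("side",b,"side",.103)):
  for nm,lo,hi in(("orange",7,16),("green",45,75),("red",0,4),("yellow",22,32)):
    for m,ce,ar in blobs(mask(im,lo,hi),25):
        P=back(c,ce,z)
        if .3<P[0]<.7 and -.4<P[1]<.45:
            s=f"{n} {nm} {ce.round(1)} {ar} {P.round(3)}"
            if nm in("orange","green"):
                fs=[fitbar(c,m,P[0],P[1],y0) for y0 in(-.4,0.0,.4)]
                f=min(fs,key=lambda t:t[1]); s+=f" fit {f[0].round(4)} cost {f[1]:.1f}/{f[2]}"
            print(s)
E
```

```text
top orange [165.7 180.4] 121 [0.541 0.291] fit [0.5412 0.2911 0.1744] cost 3.7/121
top orange [249.9 179.9] 38 [0.545 0.037] fit [0.5472 0.0378 0.3632] cost 33.9/38
top orange [283.5 181.3] 32 [ 0.542 -0.065] fit [ 0.5462 -0.0653 -0.0153] cost 38.8/32
top orange [316.8 182.4] 36 [ 0.539 -0.167] fit [ 0.5438 -0.1695 -0.5126] cost 36.2/36
top orange [198.3 215. ] 124 [0.437 0.19 ] fit [ 0.4364  0.1899 -0.6036] cost 1.2/124
top orange [135.1 218. ] 131 [0.427 0.376] fit [ 0.4266  0.3758 -0.1926] cost 5.5/131
top green [248.4 204.2] 97 [0.471 0.041] fit [0.4702 0.0402 0.0066] cost 2.5/97
top red [356.5 179.3] 97 [ 0.55  -0.288]
top yellow [354.8 181.3] 224 [ 0.544 -0.283]
top yellow [262.9 242.2] 267 [ 0.356 -0.005]
top yellow [352.  260.1] 259 [ 0.305 -0.27 ]
side orange [343.5 212.6] 57 [0.438 0.194] fit [ 0.4367  0.1951 -0.2914] cost 21.3/57
side red [203.8 190.4] 84 [ 0.443 -0.327]
side yellow [225.5 195.7] 73 [ 0.457 -0.234]
side yellow [203.8 197.8] 90 [ 0.501 -0.3  ]
side yellow [282.9 222. ] 43 [0.575 0.019]
side yellow [367. 228.] 25 [0.52  0.287]
```

View pics/c1.png

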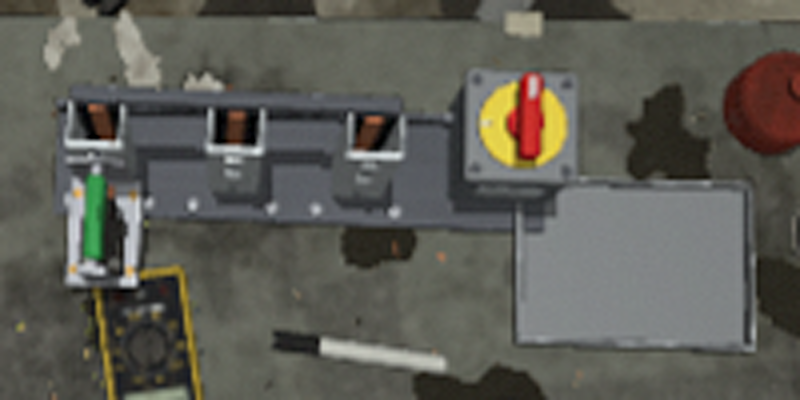

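View pics/c2.png

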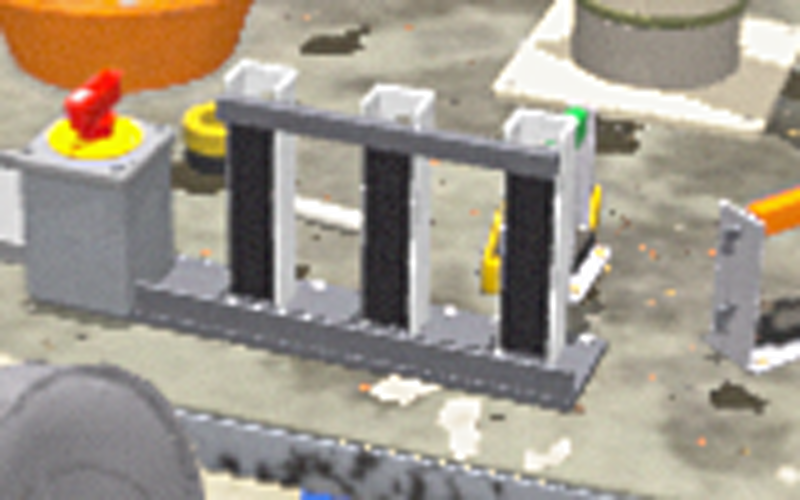

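The crops show upright front top edges at about (95,147), (236,152) and (375,157) in c1, and the disc centre near (523,124). c2 (side) agrees: three uprights, left one occupied, handle on.

```bash
python3 - <<'E'
from h import *
from scipy.optimize import minimize
a=cv2.imread("pics/top0.png")
g=lambda x,y:np.array([225+(x+.5)/4-.5,150+(y+.5)/4-.5])
U=[g(95,147),g(236,152),g(375.5,157)]
W=np.array([back("top",u,.184) for u in U]); print(W.round(4), np.diff(W,axis=0).round(4))
print("disc",back("top",g(523,124),.131).round(4))
# fit rack: uprights front edge + disc
def res(q,P=False):
    c,s=np.cos(q[2]),np.sin(q[2]); T=lambda x,y:np.array([q[0]+c*x-s*y,q[1]+s*x+c*y])
    e=[W[i]-T(0,.1*(1-i)) for i in range(3)]+[back("top",g(523,124),.131)-T(.04,-.215)]
    if P: print(np.round(e,4).tolist())
    return np.ravel(e)
from scipy.optimize import least_squares
r=least_squares(res,[.5,-.07,0]); print("rack",r.x.round(4)); res(r.x,True)
m=[b for b in blobs(mask(a,45,75),25) if abs(b[1][0]-248)<5][0][0]
f=fitbar("top",m,.46,.04,0,(.062,.014,.136,.160)); print("green",f[0].round(4),f[1])
h=cv2.cvtColor(a,cv2.COLOR_BGR2HSV); mm=(mask(a,0,4)|mask(a,175,180))
m=[b for b in blobs(mm,25) if abs(b[1][0]-356)<5][0]
print("red",m[1]); f=fitbar("top",m[0],.54,-.28,0,(.062,.016,.144,.168)); print(f[0].round(4),f[1],f[2])
# tray corners from crop
for p in((522,181),(752,184),(756,350),(516,341)): print("tray",back("top",g(*p),.018).round(4))
E
```

```text
[[ 0.5098  0.0353]
 [ 0.507  -0.0649]
 [ 0.5042 -0.1643]] [[-0.0028 -0.1002]
 [-0.0028 -0.0993]]
disc [ 0.5399 -0.2794]
rack [ 0.5069 -0.0643 -0.0307]
[[-0.0001, -0.0004], [0.0001, -0.0007], [0.0004, -0.0], [-0.0004, 0.001]]
green [0.4646 0.0371 0.0073] 4.281744480133057
red [356.50877193 179.35087719]
[ 0.5412 -0.2784 -0.0328] 17.052101135253906 114
tray [ 0.5161 -0.2981]
tray [ 0.515 -0.484]
tray [ 0.3808 -0.4818]
tray [ 0.3864 -0.2908]
```

```bash
cat >> h.py <<'E'
import json
RY=-.0307; RO=np.array([.5069,-.0643])
def rack(x,y): c,s=np.cos(RY),np.sin(RY); return RO+[c*x-s*y,s*x+c*y]
def plan(wps,start=None):
    """wps: (x,y,z,phi_deg,step_mm,[spinmax]); prints rows in groups of five, rounded with error carry"""
    o=manip.get_obs(); m=Ro.from_quat(o["ee_rot"]).as_matrix()
    p=np.array(o["position"]); ph=np.arctan2(m[1,1],m[0,1])
    if start is not None: p=np.array(start[:3]); ph=np.radians(start[3])
    print("at",o["clock"],p.round(4),np.degrees(ph).round(2),"tilt",m[:2,2].round(3),"w",round(o["grip_width"]*85,1),o["grasp_force"],np.round(o["ft_force"],1))
    for w in wps:
        T=np.array(w[:3]); tp=np.radians(w[3]); rows=[]
        n=int(np.ceil(max(np.linalg.norm(T-p)*1e3/w[4],abs(tp-ph)/(w[5] if len(w)>5 else .14),1)-1e-6)); 
        for i in range(n):
            d=(T-p)/(n-i)*1e3; sp=round(-(tp-ph)/(n-i),2 if n-i>1 else 3)
            v=np.round([-np.sin(ph)*d[0]+np.cos(ph)*d[1],np.cos(ph)*d[0]+np.sin(ph)*d[1],-d[2]],0 if n-i>1 else 1)+0
            p=p+np.array([-np.sin(ph)*v[0]+np.cos(ph)*v[1],np.cos(ph)*v[0]+np.sin(ph)*v[1],-v[2]])/1e3; ph-=sp
            rows.append((v.tolist(),sp))
        print("->",w)
        for i in range(0,n,5): print("  "+" ".join(f"{v},{s};" for v,s in rows[i:i+5]))
E
python3 - <<'E'
from h import *
plan([(.5405,-.2795,.43,-91.76,40)])
E
```

```text
at 0.9 [0.2524 0.5718 0.4047] 66.18 tilt [0. 0.] w 85.0 0.0 [0.  0.2 0. ]
-> (0.5405, -0.2795, 0.43, -91.76, 40)
  [-26.0, -29.0, -1.0],0.12; [-30.0, -25.0, -1.0],0.12; [-32.0, -22.0, -1.0],0.12; [-35.0, -18.0, -1.0],0.12; [-37.0, -13.0, -1.0],0.12;
  [-38.0, -9.0, -1.0],0.12; [-39.0, -4.0, -1.0],0.12; [-39.0, 0.0, -1.0],0.12; [-39.0, 5.0, -1.0],0.12; [-38.0, 10.0, -1.0],0.12;
  [-36.0, 14.0, -1.0],0.12; [-34.0, 18.0, -1.0],0.12; [-32.0, 23.0, -1.0],0.12; [-29.0, 26.0, -1.0],0.12; [-26.0, 29.0, -1.0],0.12;
  [-22.0, 32.0, -1.0],0.12; [-18.0, 35.0, -1.0],0.12; [-14.0, 37.0, -1.0],0.12; [-9.0, 38.0, -1.0],0.12; [-5.0, 39.0, -2.0],0.12;
  [0.0, 39.0, -1.0],0.12; [5.0, 39.0, -2.0],0.12; [9.7, 37.4, -1.3],0.117;
```

{"op": "arm_command", "data": {
  "plan": [
    {"dp": [-26,-29,-1],"spin": 0.12},
    {"dp": [-30,-25,-1],"spin": 0.12},
    {"dp": [-32,-22,-1],"spin": 0.12},
    {"dp": [-35,-18,-1],"spin": 0.12},
    {"dp": [-37,-13,-1],"spin": 0.12}
  ]
}}

```text
clock: 1.4
position: [0.3151, 0.385, 0.4099]
ee_rot: [0.488, 0.873, 0.0, -0.0]
ft_force: [0.4, -0.4, 0.4]
grip_width: 1.0
grasp_force: 0.0
```

{"op": "arm_command", "data": {
  "plan": [
    {"dp": [-38,-9,-1],"spin": 0.12},
    {"dp": [-39,-4,-1],"spin": 0.12},
    {"dp": [-39,0,-1],"spin": 0.12},
    {"dp": [-39,5,-1],"spin": 0.12},
    {"dp": [-38,10,-1],"spin": 0.12}
  ]
}}

```text
clock: 1.9
position: [0.3776, 0.1993, 0.415]
ee_rot: [0.724, 0.689, 0.0, -0.0]
ft_force: [1.1, 0.1, -0.4]
grip_width: 1.002
grasp_force: 0.0
```

{"op": "arm_command", "data": {
  "plan": [
    {"dp": [-36,14,-1],"spin": 0.12},
    {"dp": [-34,18,-1],"spin": 0.12},
    {"dp": [-32,23,-1],"spin": 0.12},
    {"dp": [-29,26,-1],"spin": 0.12},
    {"dp": [-26,29,-1],"spin": 0.12}
  ]
}}

```text
clock: 2.4
position: [0.4397, 0.0151, 0.42]
ee_rot: [0.896, 0.444, 0.001, -0.0]
ft_force: [1.2, 0.3, 0.2]
grip_width: 1.001
grasp_force: 0.0
```

{"op": "arm_command", "data": {
  "plan": [
    {"dp": [-22,32,-1],"spin": 0.12},
    {"dp": [-18,35,-1],"spin": 0.12},
    {"dp": [-14,37,-1],"spin": 0.12},
    {"dp": [-9,38,-1],"spin": 0.12},
    {"dp": [-5,39,-2],"spin": 0.12}
  ]
}}

```text
clock: 2.9
position: [0.5025, -0.1705, 0.426]
ee_rot: [0.987, 0.16, 0.0, -0.0]
ft_force: [0.6, 0.4, -0.3]
grip_width: 0.997
grasp_force: 0.0
```

{"op": "arm_command", "data": {
  "plan": [
    {"dp": [0,39,-1],"spin": 0.12},
    {"dp": [5,39,-2],"spin": 0.12},
    {"dp": [9.7,37.4,-1.3],"spin": 0.117},
    {"dp": [0,0,0]},
    {"dp": [0,0,0]}
  ]
}}

```text
invalid input at $.plan[3]: expected keys dp, spin
```

```bash
python3 - <<'E'
from h import *
plan([(.5405,-.2795,.314,-91.76,30)])
print(manip.get_obs()["joint_pos"].round(2))
cv2.imwrite("pics/t1.png",viewer.camera("top"))
E
```

```text
at 2.9 [ 0.5025 -0.1705  0.426 ] -71.59 tilt [0.001 0.   ] w 84.7 0.0 [ 0.6  0.4 -0.3]
-> (0.5405, -0.2795, 0.314, -91.76, 30)
  [0.0, 19.0, 19.0],0.06; [1.0, 19.0, 19.0],0.06; [3.0, 19.0, 18.0],0.06; [4.0, 19.0, 19.0],0.06; [5.0, 19.0, 18.0],0.06;
  [5.8, 18.2, 19.0],0.052;
[-0.41  0.11  0.71  1.71 -0.08  1.34 -0.93]
```

{"op": "arm_command", "data": {
  "plan": [
    {"dp": [0,39,-1],"spin": 0.12},
    {"dp": [5,39,-2],"spin": 0.12},
    {"dp": [9.7,37.4,-1.3],"spin": 0.117},
    {"dp": [0,0,0],"spin": 0},
    {"dp": [0,0,0],"spin": 0}
  ]
}}

```text
clock: 3.45
position: [0.5405, -0.2801, 0.4295]
ee_rot: [1.0, -0.016, -0.001, 0.0]
ft_force: [0.3, 0.7, -0.5]
grip_width: 0.999
grasp_force: 0.0
```

{"op": "arm_command", "data": {
  "plan": [
    {"dp": [0,0,30],"spin": 0},
    {"dp": [0,0,30],"spin": 0},
    {"dp": [0,0,20],"spin": 0},
    {"dp": [0,0,20],"spin": 0},
    {"dp": [0,0,16],"spin": 0}
  ]
}}

```text
clock: 3.95
position: [0.5406, -0.2778, 0.3131]
ee_rot: [1.0, -0.014, 0.0, -0.001]
ft_force: [-0.2, 0.6, -0.2]
grip_width: 0.999
grasp_force: 0.0
```

```bash
python3 - <<'E'
from h import *
plan([(.5405,-.2795,.313,-91.76,30)])
cv2.imwrite("pics/s1.png",cv2.resize(viewer.camera("side")[120:270,130:330],None,fx=4,fy=4,interpolation=cv2.INTER_CUBIC))
E
```

```text
at 3.95 [ 0.5406 -0.2778  0.3131] -91.61 tilt [0.    0.002] w 84.9 0.0 [-0.2  0.6 -0.2]
-> (0.5405, -0.2795, 0.313, -91.76, 30)
  [-0.1, 1.7, 0.1],0.003;
```

View pics/s1.png

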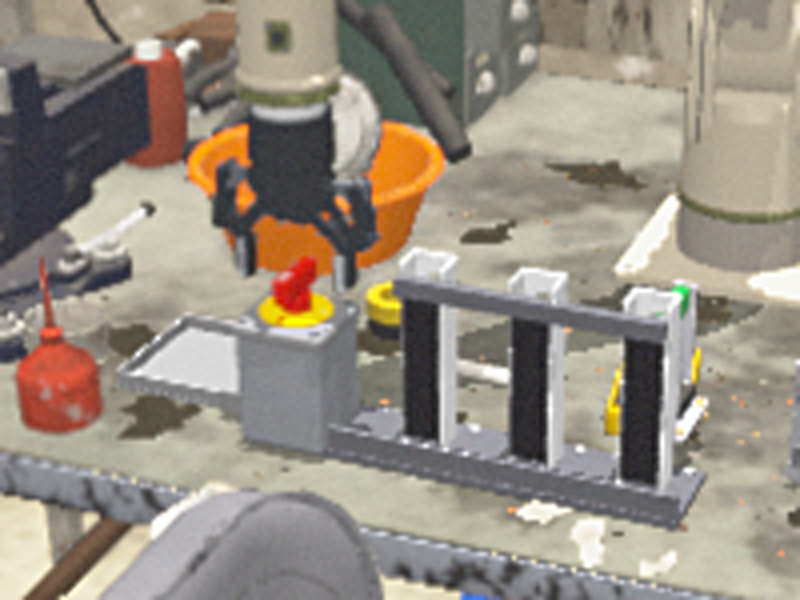

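The side crop shows the fingers at (245,260) and (345,270) on either side of the red handle at (293,285). Closing now.

{"op": "arm_command", "data": {
  "plan": [
    {"dp": [0,1,0],"spin": 0},
    {"dp": [0,0,0],"spin": 0},
    {"dp": [0,0,0],"spin": 0},
    {"dp": [0,0,0],"spin": 0},
    {"dp": [0,0,0],"spin": 0}
  ],
  "grip": 1,
  "newtons": 40
}}

```text
clock: 4.5
position: [0.5411, -0.2801, 0.3158]
ee_rot: [1.0, -0.015, 0.001, -0.001]
ft_force: [-6.1, -4.2, 16.4]
grip_width: 0.182
grasp_force: 45.6
```

{"op": "arm_command", "data": {
  "plan": [
    {"dp": [0,0,0],"spin": 0},
    {"dp": [0,0,0],"spin": 0},
    {"dp": [0,0,0],"spin": 0},
    {"dp": [0,0,0],"spin": 0}
  ]
}}

```text
clock: 4.9
position: [0.5411, -0.2802, 0.3159]
ee_rot: [1.0, -0.015, 0.001, -0.0]
ft_force: [-3.1, 5.2, 13.1]
grip_width: 0.183
grasp_force: 45.8
```

{"op": "arm_command", "data": {
  "plan": [
    {"dp": [0,0,-4],"spin": 0},
    {"dp": [0,0,0],"spin": -0.1},
    {"dp": [0,0,0],"spin": -0.15},
    {"dp": [0,0,0],"spin": -0.15},
    {"dp": [0,0,0],"spin": -0.15}
  ]
}}

```text
clock: 5.4
position: [0.541, -0.2788, 0.3164]
ee_rot: [0.966, 0.26, -0.0, -0.001]
ft_force: [4.0, 5.0, -12.4]
grip_width: 0.181
grasp_force: 44.0
```

{"op": "arm_command", "data": {
  "plan": [
    {"dp": [0,0,0],"spin": -0.15},
    {"dp": [0,0,0],"spin": -0.15},
    {"dp": [0,0,0],"spin": -0.15},
    {"dp": [0,0,0],"spin": -0.15},
    {"dp": [0,0,0],"spin": -0.15}
  ]
}}

```text
clock: 5.9
position: [0.5402, -0.2781, 0.3163]
ee_rot: [0.803, 0.596, -0.0, -0.003]
ft_force: [-4.3, 10.8, -4.6]
grip_width: 0.18
grasp_force: 45.1
```

{"op": "arm_command", "data": {
  "plan": [
    {"dp": [0,0,0],"spin": -0.15},
    {"dp": [0,0,0],"spin": -0.13},
    {"dp": [0,0,0],"spin": 0},
    {"dp": [0,0,0],"spin": 0}
  ]
}}

```text
clock: 6.3
position: [0.5397, -0.2782, 0.3162]
ee_rot: [0.714, 0.7, -0.0, -0.004]
ft_force: [-7.0, 11.8, -2.7]
grip_width: 0.173
grasp_force: 45.4
```

```bash
python3 - <<'E'
from h import *
plan([(.5405,-.2795,.313,-1.76,30)])
print(manip.get_obs()["joint_pos"].round(2),manip.get_obs()["torque"])
E
```

```text
at 6.3 [ 0.5397 -0.2782  0.3162] -1.18 tilt [-0.006  0.006] w 14.7 45.446303486824036 [-7.  11.8 -2.7]
-> (0.5405, -0.2795, 0.313, -1.76, 30)
  [-1.3, 0.8, 3.2],0.01;
[ 0.03  0.38  0.47  1.64 -0.18  1.17  0.52] [ 2.0531358   1.51518866 -0.34486658]
```

{"op": "arm_command", "data": {
  "plan": [
    {"dp": [0,0,0],"spin": 0},
    {"dp": [0,0,0],"spin": 0},
    {"dp": [0,0,-10],"spin": 0},
    {"dp": [0,0,-30],"spin": 0},
    {"dp": [0,0,-40],"spin": 0}
  ],
  "grip": -1
}}

```text
clock: 6.8
position: [0.5401, -0.2806, 0.3985]
ee_rot: [0.715, 0.699, -0.001, -0.001]
ft_force: [0.9, -0.4, 1.7]
grip_width: 0.989
grasp_force: 0.0
```

```bash
python3 - <<'E'
from h import *
plan([(.4665,.0375,.43,-91.76,40),(.4665,.0375,.313,-91.76,25)])
a=viewer.camera("side"); b=viewer.camera("top")
cv2.imwrite("pics/s2.png",np.hstack([cv2.resize(x,None,fx=4,fy=4,interpolation=cv2.INTER_CUBIC) for x in(a[150:250,150:250],b[140:240,310:410])]))
E
```

```text
at 6.8 [ 0.5401 -0.2806  0.3985] -1.29 tilt [-0.002  0.   ] w 84.1 0.0 [ 0.9 -0.4  1.7]
-> (0.4665, 0.0375, 0.43, -91.76, 40)
  [26.0, -7.0, -3.0],0.13; [25.0, -10.0, -3.0],0.13; [24.0, -13.0, -3.0],0.13; [22.0, -16.0, -2.0],0.13; [20.0, -19.0, -3.0],0.13;
  [17.0, -21.0, -2.0],0.13; [14.0, -23.0, -3.0],0.13; [11.0, -25.0, -2.0],0.13; [7.0, -26.0, -3.0],0.13; [4.0, -27.0, -2.0],0.14;
  [0.0, -28.0, -3.0],0.13; [-3.5, -26.9, -2.5],0.139;
-> (0.4665, 0.0375, 0.313, -91.76, 25)
  [0.0, 0.0, 23.0],-0.0; [0.0, 0.0, 24.0],-0.0; [0.0, 0.0, 23.0],-0.0; [0.0, 0.0, 24.0],-0.0; [0.0, 0.0, 23.0],-0.0;
```

View pics/s2.png

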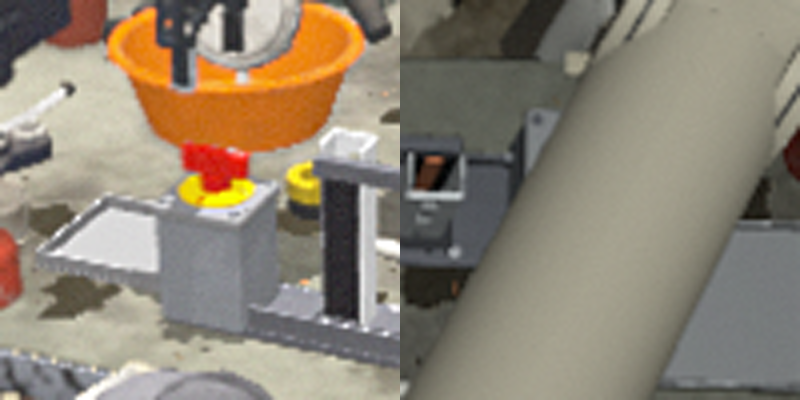

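The side crop shows the red bar (185–248, row 165) now lying along the rack, so the isolator is off.

{"op": "arm_command", "data": {
  "plan": [
    {"dp": [26,-7,-3],"spin": 0.13},
    {"dp": [25,-10,-3],"spin": 0.13},
    {"dp": [24,-13,-3],"spin": 0.13},
    {"dp": [22,-16,-2],"spin": 0.13},
    {"dp": [20,-19,-3],"spin": 0.13}
  ]
}}

```text
clock: 7.4
position: [0.51, -0.1474, 0.4128]
ee_rot: [0.902, 0.432, 0.001, 0.0]
ft_force: [0.7, 0.3, 0.8]
grip_width: 0.997
grasp_force: 0.0
```

{"op": "arm_command", "data": {
  "plan": [
    {"dp": [17,-21,-2],"spin": 0.13},
    {"dp": [14,-23,-3],"spin": 0.13},
    {"dp": [11,-25,-2],"spin": 0.13},
    {"dp": [7,-26,-3],"spin": 0.13},
    {"dp": [4,-27,-2],"spin": 0.14}
  ]
}}

```text
clock: 7.9
position: [0.4794, -0.0155, 0.4251]
ee_rot: [0.993, 0.116, 0.001, -0.0]
ft_force: [0.9, 0.5, -0.3]
grip_width: 1.0
grasp_force: 0.0
```

{"op": "arm_command", "data": {
  "plan": [
    {"dp": [0,-28,-3],"spin": 0.13},
    {"dp": [-3.5,-26.9,-2.5],"spin": 0.139},
    {"dp": [0,0,0],"spin": 0}
  ]
}}

```text
clock: 8.2
position: [0.4662, 0.0406, 0.4306]
ee_rot: [1.0, -0.016, 0.001, -0.001]
ft_force: [-0.0, -0.1, -0.3]
grip_width: 1.0
grasp_force: 0.0
```

```bash
python3 - <<'E'
from h import *
plan([(.4665,.0375,.313,-91.76,25)])
print(manip.get_obs()["joint_pos"].round(2))
E
```

```text
at 8.2 [0.4662 0.0406 0.4306] -91.82 tilt [0.002 0.001] w 85.0 0.0 [-0.  -0.1 -0.3]
-> (0.4665, 0.0375, 0.313, -91.76, 25)
  [0.0, 1.0, 24.0],-0.0; [0.0, 1.0, 23.0],-0.0; [0.0, 0.0, 24.0],-0.0; [0.0, 1.0, 23.0],-0.0; [0.4, 0.1, 23.6],-0.001;
[-0.49 -0.05  0.3   1.83  0.01  1.35 -1.8 ]
```

{"op": "arm_command", "data": {
  "plan": [
    {"dp": [0,1,24],"spin": 0},
    {"dp": [0,1,23],"spin": 0},
    {"dp": [0,0,24],"spin": 0},
    {"dp": [0,0,23],"spin": 0},
    {"dp": [0,0,23],"spin": 0}
  ]
}}

```text
clock: 8.7
position: [0.4669, 0.0346, 0.3123]
ee_rot: [1.0, -0.015, 0.001, -0.0]
ft_force: [0.5, 0.6, -0.1]
grip_width: 1.001
grasp_force: 0.0
```

{"op": "arm_command", "data": {
  "plan": [
    {"dp": [0,0,0],"spin": 0},
    {"dp": [0,0,0],"spin": 0},
    {"dp": [0,0,0],"spin": 0},
    {"dp": [0,0,0],"spin": 0},
    {"dp": [0,0,0],"spin": 0}
  ],
  "grip": 1,
  "newtons": 50
}}

```text
clock: 9.2
position: [0.4669, 0.0357, 0.3134]
ee_rot: [1.0, -0.015, 0.001, -0.0]
ft_force: [-5.4, 6.6, 8.6]
grip_width: 0.146
grasp_force: 50.8
```

{"op": "arm_command", "data": {
  "plan": [
    {"dp": [0,0,0],"spin": 0},
    {"dp": [0,0,0],"spin": 0}
  ]
}}

```text
clock: 9.4
position: [0.4669, 0.0357, 0.3135]
ee_rot: [1.0, -0.015, 0.001, -0.0]
ft_force: [-0.8, 2.0, 6.9]
grip_width: 0.146
grasp_force: 51.8
```

```bash
python3 - <<'E'
from h import *
plan([])
b=viewer.camera("top")
for m,ce,ar in blobs(mask(b,7,16),25)+blobs(mask(b,45,75),10):
    P=back("top",ce,.103)
    if .3<P[0]<.7 and -.4<P[1]<.45: print(ce.round(1),ar,P.round(3))
E
```

```text
at 9.4 [0.4669 0.0357 0.3135] -91.72 tilt [0.001 0.001] w 12.4 51.75661325454712 [-0.8  2.   6.9]
[165.8 180.4] 123 [0.541 0.291]
[283.6 181.2] 33 [ 0.542 -0.065]
[316.8 182.3] 35 [ 0.54  -0.167]
[198.3 215. ] 124 [0.437 0.19 ]
[135.1 218. ] 130 [0.427 0.376]
```

{"op": "arm_command", "data": {
  "plan": [
    {"dp": [0,0,-5],"spin": 0},
    {"dp": [0,0,-5],"spin": 0},
    {"dp": [0,0,-3],"spin": 0},
    {"dp": [0,0,0],"spin": 0}
  ]
}}

```text
clock: 9.85
position: [0.4664, 0.0355, 0.3257]
ee_rot: [1.0, -0.015, -0.0, -0.0]
ft_force: [0.2, -0.3, -4.7]
grip_width: 0.152
grasp_force: 50.3
```

{"op": "arm_command", "data": {
  "plan": [
    {"dp": [-8,0,0],"spin": 0},
    {"dp": [-8,0,0],"spin": 0},
    {"dp": [-10,0,0],"spin": 0},
    {"dp": [-10,0,0],"spin": 0},
    {"dp": [0,0,0],"spin": 0}
  ]
}}

```text
clock: 10.35
position: [0.4293, 0.0366, 0.3254]
ee_rot: [1.0, -0.015, -0.0, -0.0]
ft_force: [-0.6, 0.3, -3.5]
grip_width: 0.148
grasp_force: 50.3
```

```bash
python3 - <<'E'
from h import *
plan([(.44,.03,.45,-91.76,35),(.447,-.41,.45,-92,40),(.447,-.41,.28,-92,30)])
E
```

```text
at 10.35 [0.4293 0.0366 0.3254] -91.71 tilt [-0.001  0.   ] w 12.6 50.29570162296295 [-0.6  0.3 -3.5]
-> (0.44, 0.03, 0.45, -91.76, 35)
  [3.0, 2.0, -31.0],0.0; [3.0, 1.0, -31.0],0.0; [2.0, 2.0, -31.0],0.0; [2.9, 1.3, -31.6],0.001;
-> (0.447, -0.41, 0.45, -92, 40)
  [2.0, 37.0, 0.0],0.0; [2.0, 37.0, 0.0],0.0; [2.0, 37.0, 0.0],0.0; [2.0, 37.0, 0.0],0.0; [2.0, 36.0, 0.0],0.0;
  [2.0, 37.0, 0.0],0.0; [1.0, 36.0, 0.0],0.0; [2.0, 37.0, 0.0],0.0; [1.0, 36.0, 0.0],0.0; [2.0, 37.0, 0.0],0.0;
  [1.0, 36.0, 0.0],0.0; [1.6, 36.6, 0.0],0.004;
-> (0.447, -0.41, 0.28, -92, 30)
  [0.0, 0.0, 28.0],0.0; [0.0, 0.0, 28.0],0.0; [0.0, 0.0, 29.0],0.0; [0.0, 0.0, 28.0],0.0; [0.0, 0.0, 29.0],0.0;
  [0.0, 0.0, 28.0],0.0;
```

{"op": "arm_command", "data": {
  "plan": [
    {"dp": [3,2,-36],"spin": 0},
    {"dp": [3,1,-36],"spin": 0},
    {"dp": [2,2,-36],"spin": 0},
    {"dp": [3,1,-36],"spin": 0}
  ]
}}

```text
clock: 10.75
position: [0.4412, 0.03, 0.4711]
ee_rot: [1.0, -0.015, 0.0, -0.0]
ft_force: [1.4, -0.7, -4.9]
grip_width: 0.15
grasp_force: 50.3
```

{"op": "arm_command", "data": {
  "plan": [
    {"dp": [2,37,0],"spin": 0},
    {"dp": [2,37,0],"spin": 0},
    {"dp": [2,37,0],"spin": 0},
    {"dp": [2,37,0],"spin": 0},
    {"dp": [2,36,0],"spin": 0}
  ]
}}

```text
clock: 11.25
position: [0.4455, -0.1556, 0.4697]
ee_rot: [1.0, -0.015, 0.0, -0.0]
ft_force: [0.1, 0.8, -4.2]
grip_width: 0.148
grasp_force: 50.3
```

{"op": "arm_command", "data": {
  "plan": [
    {"dp": [2,37,0],"spin": 0},
    {"dp": [1,36,0],"spin": 0},
    {"dp": [2,37,0],"spin": 0},
    {"dp": [1,36,0],"spin": 0},
    {"dp": [2,37,0],"spin": 0}
  ]
}}

```text
clock: 11.75
position: [0.4482, -0.3384, 0.4696]
ee_rot: [1.0, -0.015, 0.0, 0.0]
ft_force: [1.5, 0.1, -3.6]
grip_width: 0.149
grasp_force: 50.3
```

{"op": "arm_command", "data": {
  "plan": [
    {"dp": [1,36,0],"spin": 0},
    {"dp": [1,31,0],"spin": 0},
    {"dp": [0,0,0],"spin": 0}
  ]
}}

```text
clock: 12.05
position: [0.4469, -0.4078, 0.4689]
ee_rot: [1.0, -0.018, -0.001, 0.001]
ft_force: [-0.4, 0.3, -4.2]
grip_width: 0.146
grasp_force: 50.3
```

```bash
python3 - <<'E'
from h import *
plan([(.447,-.405,.285,-92,35)])
print(manip.get_obs()["joint_pos"].round(2))
E
```

```text
at 12.05 [ 0.4469 -0.4078  0.4689] -92.02 tilt [-0.002 -0.003] w 12.4 50.294798612594604 [-0.4  0.3 -4.2]
-> (0.447, -0.405, 0.285, -92, 35)
  [0.0, 0.0, 31.0],-0.0; [0.0, -1.0, 31.0],-0.0; [0.0, 0.0, 30.0],-0.0; [0.0, -1.0, 31.0],-0.0; [0.0, 0.0, 30.0],-0.0;
  [0.0, -0.8, 30.9],-0.0;
[ 0.05  0.32  0.8   1.45 -0.22  1.47 -0.77]
```

{"op": "arm_command", "data": {
  "plan": [
    {"dp": [0,0,35],"spin": 0},
    {"dp": [0,-1,36],"spin": 0},
    {"dp": [0,0,36],"spin": 0},
    {"dp": [0,-1,36],"spin": 0},
    {"dp": [0,0,30],"spin": 0}
  ]
}}

```text
clock: 12.55
position: [0.4486, -0.401, 0.2945]
ee_rot: [1.0, -0.015, -0.0, -0.001]
ft_force: [-0.2, -0.4, -3.4]
grip_width: 0.148
grasp_force: 50.3
```

{"op": "arm_command", "data": {
  "plan": [
    {"dp": [0,0,10],"spin": 0},
    {"dp": [0,0,6],"spin": 0},
    {"dp": [0,0,4],"spin": 0},
    {"dp": [0,0,2],"spin": 0},
    {"dp": [0,0,0],"spin": 0}
  ]
}}

```text
clock: 13.05
position: [0.4488, -0.4024, 0.2756]
ee_rot: [1.0, -0.015, 0.001, 0.0]
ft_force: [1.1, -0.3, -2.5]
grip_width: 0.149
grasp_force: 50.6
```

{"op": "arm_command", "data": {
  "plan": [
    {"dp": [0,0,1],"spin": 0},
    {"dp": [0,0,1],"spin": 0},
    {"dp": [0,0,0],"spin": 0}
  ]
}}

```text
clock: 13.35
position: [0.4496, -0.4026, 0.275]
ee_rot: [1.0, -0.015, 0.002, 0.001]
ft_force: [2.1, 2.4, 11.2]
grip_width: 0.154
grasp_force: 52.5
```

{"op": "arm_command", "data": {
  "plan": [
    {"dp": [0,0,0],"spin": 0},
    {"dp": [0,0,0],"spin": 0},
    {"dp": [0,0,0],"spin": 0},
    {"dp": [0,0,-20],"spin": 0},
    {"dp": [0,0,-40],"spin": 0}
  ],
  "grip": -1
}}

```text
clock: 13.85
position: [0.4478, -0.4013, 0.3305]
ee_rot: [1.0, -0.015, -0.002, -0.001]
ft_force: [2.1, -0.3, 0.4]
grip_width: 0.978
grasp_force: 0.0
```

{"op": "arm_command", "data": {
  "plan": [
    {"dp": [0,0,-40],"spin": 0},
    {"dp": [0,0,-40],"spin": 0}
  ]
}}

```text
clock: 14.05
position: [0.448, -0.4021, 0.4139]
ee_rot: [1.0, -0.015, -0.0, -0.0]
ft_force: [0.6, -0.2, 0.2]
grip_width: 1.0
grasp_force: 0.0
```

```bash
cat >> h.py <<'E'
def oranges(save=None):
    b=viewer.camera("top")
    if save: cv2.imwrite(save,b)
    for m,ce,ar in blobs(mask(b,7,16),60):
        P=back("top",ce,.103)
        if .3<P[0]<.7 and .1<P[1]<.5:
            f=min([fitbar("top",m,P[0],P[1],y0) for y0 in(-.4,0.0,.4)],key=lambda t:t[1])
            print("orange",ce.round(1),f[0].round(4),"phi",(np.degrees(f[0][2])+90).round(1),f"cost {f[1]:.1f}/{f[2]}")
E
python3 - <<'E'
from h import *
oranges("pics/t2.png"); plan([(.4364,.19,.44,55.4,42)])
E
```

```text
orange [165.8 180.5] [0.5414 0.2912 0.162 ] phi 99.3 cost 3.7/122
orange [198.3 215. ] [ 0.4364  0.1899 -0.6036] phi 55.4 cost 1.2/124
orange [135.1 217.9] [ 0.4265  0.376  -0.1642] phi 80.6 cost 5.9/129
at 14.1 [ 0.4484 -0.4033  0.4208] -91.77 tilt [ 0.007 -0.004] w 85.3 0.0 [ 1.4 -1.5  6.4]
-> (0.4364, 0.19, 0.44, 55.4, 42)
  [-2.0, -31.0, -1.0],-0.14; [3.0, -31.0, -1.0],-0.13; [7.0, -31.0, -1.0],-0.14; [11.0, -29.0, -1.0],-0.13; [15.0, -28.0, -1.0],-0.14;
  [18.0, -25.0, -1.0],-0.13; [21.0, -23.0, -1.0],-0.14; [24.0, -19.0, -1.0],-0.13; [27.0, -16.0, -1.0],-0.14; [29.0, -12.0, -1.0],-0.13;
  [30.0, -8.0, -1.0],-0.14; [31.0, -4.0, -1.0],-0.13; [31.0, 0.0, -1.0],-0.14; [31.0, 4.0, -1.0],-0.13; [30.0, 8.0, -1.0],-0.14;
  [29.0, 12.0, -1.0],-0.13; [27.0, 16.0, -1.0],-0.14; [24.0, 20.0, -1.0],-0.13; [21.9, 23.0, -1.2],-0.139;
```

View pics/t2.png

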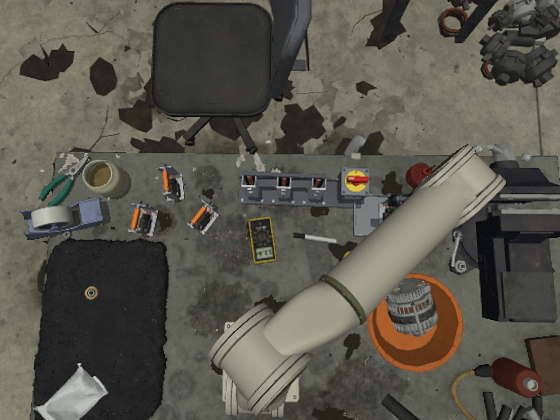

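The picture shows the handle at (356,180) lying across with its pointer to the left (off), the uprights empty and three oranges in place. The tray is hidden by the arm for now.

{"op": "arm_command", "data": {
  "plan": [
    {"dp": [-2,-31,-2],"spin": -0.14},
    {"dp": [3,-31,-2],"spin": -0.13},
    {"dp": [7,-31,-2],"spin": -0.14},
    {"dp": [11,-29,-2],"spin": -0.13},
    {"dp": [15,-28,-2],"spin": -0.14}
  ]
}}

```text
clock: 14.6
position: [0.4449, -0.2443, 0.4224]
ee_rot: [0.947, 0.322, 0.0, 0.0]
ft_force: [-0.2, -0.9, 0.4]
grip_width: 1.0
grasp_force: 0.0
```

{"op": "arm_command", "data": {
  "plan": [
    {"dp": [18,-25,-1],"spin": -0.13},
    {"dp": [21,-23,-1],"spin": -0.14},
    {"dp": [24,-19,-1],"spin": -0.13},
    {"dp": [27,-16,-1],"spin": -0.14},
    {"dp": [29,-12,-1],"spin": -0.13}
  ]
}}

```text
clock: 15.1
position: [0.4415, -0.089, 0.4274]
ee_rot: [0.788, 0.615, 0.0, -0.0]
ft_force: [0.6, -0.4, 0.1]
grip_width: 0.998
grasp_force: 0.0
```

{"op": "arm_command", "data": {
  "plan": [
    {"dp": [30,-8,0],"spin": -0.14},
    {"dp": [31,-4,0],"spin": -0.13},
    {"dp": [31,0,0],"spin": -0.14},
    {"dp": [31,4,0],"spin": -0.13},
    {"dp": [30,8,0],"spin": -0.14}
  ]
}}

```text
clock: 15.6
position: [0.4383, 0.0665, 0.4274]
ee_rot: [0.538, 0.843, 0.0, -0.0]
ft_force: [0.8, -0.4, -0.0]
grip_width: 0.998
grasp_force: 0.0
```

{"op": "arm_command", "data": {
  "plan": [
    {"dp": [29,12,0],"spin": -0.13},
    {"dp": [27,16,0],"spin": -0.14},
    {"dp": [24,20,0],"spin": -0.13},
    {"dp": [21.9,23,0],"spin": -0.139},
    {"dp": [0,0,0],"spin": 0}
  ]
}}

```text
clock: 16.1
position: [0.435, 0.1952, 0.4269]
ee_rot: [0.292, 0.956, 0.0, -0.0]
ft_force: [-0.1, 0.2, 0.9]
grip_width: 1.0
grasp_force: 0.0
```

```bash
python3 - <<'E'
from h import *
plan([(.4364,.19,.275,55.4,36)])
print(manip.get_obs()["joint_pos"].round(2))
b=viewer.camera("top")
for n in("orange",7,16),("green",45,75):
  for m,ce,ar in blobs(mask(b,*n[1:]),20):
    P=back("top",ce,.103)
    if .3<P[0]<.7 and -.5<P[1]<.5: print(n[0],ce.round(1),ar,P.round(3))
E
```

```text
at 16.1 [0.435  0.1952 0.4269] 56.03 tilt [-0.001  0.001] w 85.0 0.0 [-0.1  0.2  0.9]
-> (0.4364, 0.19, 0.275, 55.4, 36)
  [-1.0, -1.0, 30.0],0.0; [-1.0, -1.0, 30.0],0.0; [-1.0, -1.0, 31.0],0.0; [-1.0, 0.0, 30.0],0.01; [0.0, -0.5, 30.9],0.001;
[-0.69 -0.01  0.17  1.81  0.    1.34  0.46]
orange [249.8 179.8] 36 [0.546 0.038]
orange [283.5 181.3] 32 [ 0.542 -0.065]
orange [316.8 182.4] 36 [ 0.539 -0.167]
orange [202.4 210. ] 44 [0.452 0.178]
green [396.  211.4] 100 [ 0.452 -0.405]
```

{"op": "arm_command", "data": {
  "plan": [
    {"dp": [-1,-1,31],"spin": 0},
    {"dp": [-1,-1,31],"spin": 0},
    {"dp": [-1,-1,32],"spin": 0},
    {"dp": [-1,0,31],"spin": 0.01},
    {"dp": [0,0,32],"spin": 0}
  ]
}}

```text
clock: 16.65
position: [0.4378, 0.1849, 0.2695]
ee_rot: [0.304, 0.953, 0.0, 0.0]
ft_force: [-0.1, 1.1, 0.2]
grip_width: 1.0
grasp_force: 0.0
```

{"op": "arm_command", "data": {
  "plan": [
    {"dp": [0,0,0],"spin": 0},
    {"dp": [0,0,0],"spin": 0},
    {"dp": [0,0,0],"spin": 0},
    {"dp": [0,0,0],"spin": 0},
    {"dp": [0,0,0],"spin": 0}
  ],
  "grip": 1,
  "newtons": 60
}}

```text
clock: 17.15
position: [0.4379, 0.1866, 0.2718]
ee_rot: [0.302, 0.953, 0.001, 0.001]
ft_force: [-4.4, -3.3, 33.8]
grip_width: 0.151
grasp_force: 53.8
```

{"op": "arm_command", "data": {
  "plan": [
    {"dp": [0,0,0],"spin": 0},
    {"dp": [0,0,0],"spin": 0}
  ]
}}

```text
clock: 17.35
position: [0.4381, 0.1867, 0.2719]
ee_rot: [0.302, 0.953, 0.001, 0.001]
ft_force: [0.8, -0.4, 6.9]
grip_width: 0.145
grasp_force: 60.4
```

```bash
python3 - <<'E'
from h import *
t=rack(-.042-.04,-.1); print(t, rack(-.042,-.1))
o=manip.get_obs()["position"]
plan([(o[0],o[1],.42,55.4,36),(t[0],t[1],.47,88.24,40)])
E
```

```text
[ 0.42186912 -0.16173587] [ 0.46185027 -0.16296368]
at 17.35 [0.4381 0.1867 0.2719] 54.88 tilt [0.002 0.001] w 12.4 60.36930978298187 [ 0.8 -0.4  6.9]
-> (np.float64(0.4380817260600129), np.float64(0.18665183071903718), 0.42, 55.4, 36)
  [0.0, 0.0, -30.0],-0.0; [0.0, 0.0, -30.0],-0.0; [0.0, 0.0, -29.0],-0.0; [0.0, 0.0, -30.0],-0.0; [0.0, 0.0, -29.1],-0.009;
-> (np.float64(0.4218691212731052), np.float64(-0.16173587461983452), 0.47, 88.24, 40)
  [-20.0, -33.0, -6.0],-0.06; [-19.0, -34.0, -5.0],-0.06; [-16.0, -35.0, -6.0],-0.06; [-14.0, -36.0, -5.0],-0.07; [-12.0, -37.0, -6.0],-0.06;
  [-10.0, -38.0, -5.0],-0.07; [-7.0, -38.0, -6.0],-0.06; [-4.0, -38.0, -5.0],-0.07; [-2.1, -39.0, -6.0],-0.063;
```

{"op": "arm_command", "data": {
  "plan": [
    {"dp": [0,0,-20],"spin": 0},
    {"dp": [0,0,-30],"spin": 0},
    {"dp": [0,0,-35],"spin": 0},
    {"dp": [0,0,-35],"spin": 0},
    {"dp": [0,0,-30],"spin": 0}
  ]
}}

```text
clock: 17.85
position: [0.4372, 0.1862, 0.4222]
ee_rot: [0.302, 0.953, 0.0, 0.0]
ft_force: [0.8, -0.0, -4.6]
grip_width: 0.148
grasp_force: 59.1
```

{"op": "arm_command", "data": {
  "plan": [
    {"dp": [-20,-33,-6],"spin": -0.06},
    {"dp": [-19,-34,-5],"spin": -0.07},
    {"dp": [-16,-35,-6],"spin": -0.06},
    {"dp": [-14,-36,-5],"spin": -0.07},
    {"dp": [-12,-37,-6],"spin": -0.06}
  ]
}}

```text
clock: 18.35
position: [0.4269, -0.0085, 0.4485]
ee_rot: [0.144, 0.99, 0.0, -0.0]
ft_force: [0.4, -0.6, -4.1]
grip_width: 0.147
grasp_force: 59.1
```

{"op": "arm_command", "data": {
  "plan": [
    {"dp": [-10,-38,-5],"spin": -0.07},
    {"dp": [-7,-38,-6],"spin": -0.06},
    {"dp": [-5,-38,-5],"spin": -0.07},
    {"dp": [-4,-39,-6],"spin": -0.063},
    {"dp": [0,0,0],"spin": 0}
  ]
}}

```text
clock: 18.85
position: [0.4225, -0.1676, 0.4713]
ee_rot: [0.018, 1.0, -0.001, 0.001]
ft_force: [-0.4, -0.2, -6.1]
grip_width: 0.145
grasp_force: 59.2
```

```bash
python3 - <<'E'
from h import *
t=rack(-.079,-.1)
plan([(t[0],t[1]-.0005,.330,88.24,36)])
print(manip.get_obs()["joint_pos"].round(2)); oranges()
E
```

```text
at 18.85 [ 0.4225 -0.1676  0.4713] 87.99 tilt [ 0.001 -0.001] w 12.3 59.18688476085663 [-0.4 -0.2 -6.1]
-> (np.float64(0.42486770764913767), np.float64(-0.16232796015329476), 0.33, 88.24, 36)
  [-1.0, 1.0, 35.0],-0.0; [0.0, 1.0, 35.0],-0.0; [-1.0, 2.0, 36.0],-0.0; [-0.2, 1.4, 35.3],-0.004;
[-0.43 -0.14  0.65  1.81  0.09  1.45  1.74]
orange [165.8 180.4] [0.5414 0.291  0.1795] phi 100.3 cost 3.4/123
orange [135.1 218.1] [ 0.4258  0.3763 -0.1522] phi 81.3 cost 5.0/131
```

{"op": "arm_command", "data": {
  "plan": [
    {"dp": [-1,1,35],"spin": 0},
    {"dp": [0,1,35],"spin": 0},
    {"dp": [-1,2,36],"spin": 0},
    {"dp": [0,1,35],"spin": -0.004},
    {"dp": [0,0,0],"spin": 0}
  ]
}}

```text
clock: 19.4
position: [0.4243, -0.1556, 0.3256]
ee_rot: [0.012, 1.0, 0.0, -0.004]
ft_force: [-0.9, -0.1, -5.2]
grip_width: 0.147
grasp_force: 59.8
```

{"op": "arm_command", "data": {
  "plan": [
    {"dp": [0,0,0],"spin": 0},
    {"dp": [0,0,0],"spin": 0}
  ]
}}

```text
clock: 19.6
position: [0.4267, -0.1572, 0.3314]
ee_rot: [0.013, 1.0, 0.0, 0.001]
ft_force: [0.1, 0.1, -4.1]
grip_width: 0.149
grasp_force: 59.8
```

```bash
python3 - <<'E'
from h import *
t=rack(-.079,-.1)
plan([(t[0],t[1]-.0005,.330,88.24,36)])
b=viewer.camera("top"); a=viewer.camera("side")
print(K("top")[1])
cv2.imwrite("pics/h1.png",np.hstack([cv2.resize(x,None,fx=4,fy=4,interpolation=cv2.INTER_CUBIC) for x in(a[140:240,210:310],b[160:260,270:370])]))
E
```

```text
at 19.6 [ 0.4267 -0.1572  0.3314] 88.53 tilt [0.003 0.   ] w 12.7 59.84569430351257 [ 0.1  0.1 -4.1]
-> (np.float64(0.42486770764913767), np.float64(-0.16232796015329476), 0.33, 88.24, 36)
  [1.7, -5.1, 1.4],0.005;
422.3050868692658
```

View pics/h1.png

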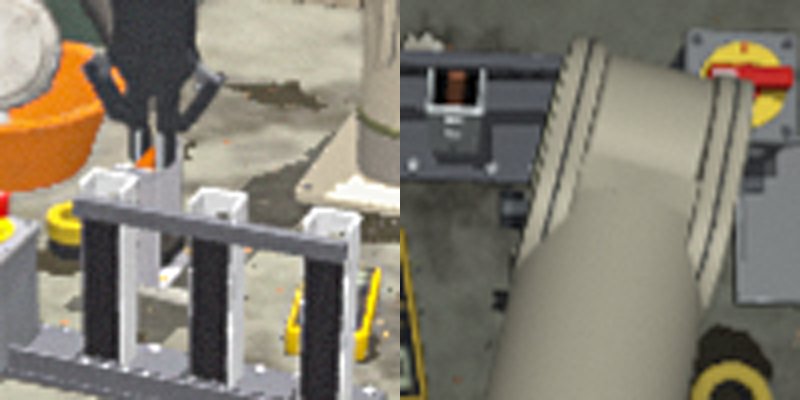

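The crop shows the carrier held in front of the right upright with its tabs towards it (side, 150,200).

{"op": "arm_command", "data": {
  "plan": [
    {"dp": [1,-5,1],"spin": 0.005},
    {"dp": [0,0,0],"spin": 0},
    {"dp": [0,0,0],"spin": 0}
  ]
}}

```text
clock: 20.0
position: [0.4248, -0.1625, 0.3287]
ee_rot: [0.016, 1.0, 0.0, 0.0]
ft_force: [-0.1, -0.4, -5.1]
grip_width: 0.145
grasp_force: 59.8
```

{"op": "arm_command", "data": {
  "plan": [
    {"dp": [0,0,0],"spin": 0},
    {"dp": [0,0,0],"spin": 0}
  ]
}}

```text
clock: 20.2
position: [0.4248, -0.1622, 0.3285]
ee_rot: [0.015, 1.0, 0.0, -0.0]
ft_force: [-0.8, 0.3, -2.9]
grip_width: 0.146
grasp_force: 59.8
```

{"op": "arm_command", "data": {
  "plan": [
    {"dp": [0,0,0],"spin": 0},
    {"dp": [0,0,0],"spin": 0}
  ]
}}

```text
clock: 20.4
position: [0.4248, -0.1622, 0.3285]
ee_rot: [0.015, 1.0, 0.0, -0.0]
ft_force: [-0.6, 0.4, -4.4]
grip_width: 0.147
grasp_force: 59.8
```

{"op": "arm_command", "data": {
  "plan": [
    {"dp": [0,0,-1.5],"spin": 0},
    {"dp": [-6,0,0],"spin": 0},
    {"dp": [-6,0,0],"spin": 0},
    {"dp": [-6,0,0],"spin": 0},
    {"dp": [0,0,0],"spin": 0}
  ]
}}

```text
clock: 20.9
position: [0.4438, -0.1626, 0.33]
ee_rot: [0.015, 1.0, -0.0, 0.0]
ft_force: [-0.6, 0.0, -6.1]
grip_width: 0.148
grasp_force: 59.8
```

{"op": "arm_command", "data": {
  "plan": [
    {"dp": [-4,0,0],"spin": 0},
    {"dp": [-4,0,0],"spin": 0},
    {"dp": [-4,0,0],"spin": 0},
    {"dp": [0,0,0],"spin": 0}
  ]
}}

```text
clock: 21.3
position: [0.4553, -0.163, 0.33]
ee_rot: [0.015, 1.0, -0.0, 0.0]
ft_force: [-0.8, -1.0, -6.1]
grip_width: 0.147
grasp_force: 59.8
```

{"op": "arm_command", "data": {
  "plan": [
    {"dp": [-4,0,0],"spin": 0},
    {"dp": [-3,0,0],"spin": 0},
    {"dp": [0,0,0],"spin": 0}
  ]
}}

```text
clock: 21.6
position: [0.4622, -0.1633, 0.33]
ee_rot: [0.015, 1.0, -0.0, 0.0]
ft_force: [0.3, -0.2, -5.3]
grip_width: 0.144
grasp_force: 59.8
```

{"op": "arm_command", "data": {
  "plan": [
    {"dp": [-1.5,0,0],"spin": 0},
    {"dp": [-1.5,0,0],"spin": 0},
    {"dp": [0,0,0],"spin": 0}
  ]
}}

```text
clock: 21.9
position: [0.4643, -0.1636, 0.3297]
ee_rot: [0.015, 1.0, 0.0, -0.001]
ft_force: [-4.5, -0.6, -2.2]
grip_width: 0.148
grasp_force: 60.2
```

{"op": "arm_command", "data": {
  "plan": [
    {"dp": [-1,0,0],"spin": 0},
    {"dp": [-1,0,0],"spin": 0},
    {"dp": [0,0,0],"spin": 0}
  ]
}}

```text
clock: 22.2
position: [0.4651, -0.1639, 0.3293]
ee_rot: [0.016, 1.0, 0.001, -0.003]
ft_force: [-15.0, 1.0, 5.0]
grip_width: 0.148
grasp_force: 61.1
```

{"op": "arm_command", "data": {
  "plan": [
    {"dp": [2,0,0],"spin": 0},
    {"dp": [0,0,4],"spin": 0},
    {"dp": [0,0,4],"spin": 0},
    {"dp": [0,0,3],"spin": 0},
    {"dp": [0,0,0],"spin": 0}
  ]
}}

```text
clock: 22.7
position: [0.4642, -0.1635, 0.3183]
ee_rot: [0.015, 1.0, 0.0, -0.001]
ft_force: [-5.0, 1.0, -6.3]
grip_width: 0.142
grasp_force: 59.6
```

{"op": "arm_command", "data": {
  "plan": [
    {"dp": [0,0,2],"spin": 0},
    {"dp": [0,0,1],"spin": 0},
    {"dp": [0,0,0],"spin": 0}
  ]
}}

```text
clock: 23.0
position: [0.4643, -0.1638, 0.3167]
ee_rot: [0.015, 1.0, 0.0, -0.001]
ft_force: [-13.5, 1.7, 11.0]
grip_width: 0.143
grasp_force: 61.9
```

{"op": "arm_command", "data": {
  "plan": [
    {"dp": [0,0,0],"spin": 0},
    {"dp": [0,0,0],"spin": 0},
    {"dp": [0,0,0],"spin": 0},
    {"dp": [0,0,-20],"spin": 0},
    {"dp": [0,0,-40],"spin": 0}
  ],
  "grip": -1
}}

```text
clock: 23.5
position: [0.4643, -0.163, 0.3748]
ee_rot: [0.015, 1.0, -0.0, -0.002]
ft_force: [0.9, 0.1, -0.1]
grip_width: 0.968
grasp_force: 0.0
```

{"op": "arm_command", "data": {
  "plan": [
    {"dp": [0,0,-40],"spin": 0},
    {"dp": [0,0,-20],"spin": 0},
    {"dp": [0,0,0],"spin": 0}
  ]
}}

```text
clock: 23.8
position: [0.4655, -0.1639, 0.4391]
ee_rot: [0.015, 1.0, 0.0, 0.003]
ft_force: [1.2, -1.4, -0.8]
grip_width: 1.003
grasp_force: 0.0
```

```bash
python3 - <<'E'
from h import *
oranges(); plan([(.5412,.290,.40,99.8,45)])
E
```

```text
orange [165.8 180.4] [0.5414 0.291  0.1795] phi 100.3 cost 3.4/123
orange [135.1 218.1] [ 0.4258  0.3756 -0.1518] phi 81.3 cost 5.9/129
at 23.85 [ 0.4652 -0.1636  0.4372] 88.25 tilt [0.003 0.   ] w 85.2 0.0 [-0.3  0.4 -1.5]
-> (0.5412, 0.29, 0.4, 99.8, 45)
  [-6.0, 41.0, 3.0],-0.02; [-6.0, 41.0, 3.0],-0.02; [-7.0, 41.0, 3.0],-0.02; [-8.0, 41.0, 4.0],-0.02; [-9.0, 41.0, 3.0],-0.02;
  [-10.0, 41.0, 4.0],-0.02; [-11.0, 41.0, 3.0],-0.02; [-11.0, 40.0, 4.0],-0.02; [-12.0, 40.0, 3.0],-0.01; [-13.0, 40.0, 4.0],-0.02;
  [-13.3, 39.6, 3.2],-0.012;
```

{"op": "arm_command", "data": {
  "plan": [
    {"dp": [-6,41,0],"spin": -0.02},
    {"dp": [-6,41,0],"spin": -0.02},
    {"dp": [-7,41,0],"spin": -0.02},
    {"dp": [-8,41,0],"spin": -0.02},
    {"dp": [-9,41,0],"spin": -0.02}
  ]
}}

```text
clock: 24.35
position: [0.4988, 0.0436, 0.4349]
ee_rot: [-0.035, 0.999, -0.0, -0.001]
ft_force: [0.7, -0.2, 0.2]
grip_width: 1.003
grasp_force: 0.0
```

{"op": "arm_command", "data": {
  "plan": [
    {"dp": [-10,41,0],"spin": -0.02},
    {"dp": [-11,41,0],"spin": -0.02},
    {"dp": [-11,40,4],"spin": -0.02},
    {"dp": [-12,40,10],"spin": -0.01},
    {"dp": [-13,40,10],"spin": -0.02}
  ]
}}

```text
clock: 24.85
position: [0.534, 0.2506, 0.4104]
ee_rot: [-0.08, 0.997, -0.0, -0.001]
ft_force: [0.8, -0.6, 1.0]
grip_width: 0.999
grasp_force: 0.0
```

{"op": "arm_command", "data": {
  "plan": [
    {"dp": [-13,39,12],"spin": -0.012},
    {"dp": [0,0,0],"spin": 0},
    {"dp": [0,0,0],"spin": 0},
    {"dp": [0,0,0],"spin": 0}
  ]
}}

```text
clock: 25.25
position: [0.5409, 0.2884, 0.3995]
ee_rot: [-0.085, 0.996, -0.0, -0.0]
ft_force: [0.1, -0.5, 1.1]
grip_width: 0.999
grasp_force: 0.0
```

```bash
python3 - <<'E'
from h import *
plan([(.5412,.290,.27,99.8,28)])
oranges()
s=viewer.camera("side")
for m,ce,ar in blobs(mask(s,7,16),15):
    if ce[0]>320 and ce[1]<240: print(ce.round(1),ar,back("side",ce,.103).round(3))
E
```

```text
at 25.25 [0.5409 0.2884 0.3995] 99.72 tilt [-0.    -0.001] w 84.9 0.0 [ 0.1 -0.5  1.1]
-> (0.5412, 0.29, 0.27, 99.8, 28)
  [0.0, 0.0, 26.0],-0.0; [0.0, 0.0, 26.0],-0.0; [0.0, 1.0, 26.0],-0.0; [0.0, 0.0, 26.0],-0.0; [-0.5, 0.6, 25.5],-0.001;
orange [165.8 180.4] [0.5414 0.291  0.1792] phi 100.3 cost 4.1/119
[475.7  21.6] 345 [-10.341   1.438]
[446.9  55.9] 17 [-3.725  0.617]
[472.2  59.6] 16 [-3.674  0.892]
[395.9 218.1] 22 [0.416 0.372]
[366.8 227.6] 33 [0.518 0.286]
```

{"op": "arm_command", "data": {
  "plan": [
    {"dp": [0,0,26],"spin": 0},
    {"dp": [0,0,26],"spin": 0},
    {"dp": [0,1,26],"spin": 0},
    {"dp": [0,0,26],"spin": 0},
    {"dp": [0,0,25],"spin": 0}
  ]
}}

```text
clock: 25.85
position: [0.5406, 0.2895, 0.2706]
ee_rot: [-0.085, 0.996, 0.0, 0.0]
ft_force: [-0.6, -0.7, 0.9]
grip_width: 0.999
grasp_force: 0.0
```

{"op": "arm_command", "data": {
  "plan": [
    {"dp": [0,0,0],"spin": 0},
    {"dp": [0,0,0],"spin": 0},
    {"dp": [0,0,0],"spin": 0},
    {"dp": [0,0,0],"spin": 0},
    {"dp": [0,0,0],"spin": 0}
  ],
  "grip": 1
}}

```text
clock: 26.35
position: [0.5407, 0.2907, 0.2723]
ee_rot: [-0.085, 0.996, 0.001, 0.001]
ft_force: [-5.9, 4.4, 23.0]
grip_width: 0.151
grasp_force: 51.4
```

{"op": "arm_command", "data": {
  "plan": [
    {"dp": [0,0,0],"spin": 0},
    {"dp": [0,0,0],"spin": 0},
    {"dp": [0,0,0],"spin": 0},
    {"dp": [0,0,0],"spin": 0}
  ]
}}

```text
clock: 26.75
position: [0.5408, 0.2908, 0.2723]
ee_rot: [-0.086, 0.996, 0.001, 0.001]
ft_force: [-0.7, 1.0, 6.1]
grip_width: 0.146
grasp_force: 60.4
```

```bash
python3 - <<'E'
from h import *
o=manip.get_obs()["position"]; bar=np.array([.5413,.291,.175])
d=(o[:2]-bar[:2])@[np.cos(bar[2]),np.sin(bar[2])]; print("grip ahead of origin",d)
t=rack(-.042-.04+d,0); print(t)
plan([(o[0],o[1],.46,99.5,35),(.43,.2,.46,95,40),(t[0],t[1]-.0005,.46,88.24,40)])
E
```

```text
grip ahead of origin -0.0005462255727361296
[ 0.42439267 -0.06176623]
at 26.75 [0.5408 0.2908 0.2723] 99.82 tilt [0.002 0.001] w 12.4 60.40175199508667 [-0.7  1.   6.1]
-> (np.float64(0.5407761018274438), np.float64(0.29082580286622167), 0.46, 99.5, 35)
  [0.0, 0.0, -31.0],0.0; [0.0, 0.0, -31.0],0.0; [0.0, 0.0, -31.0],0.0; [0.0, 0.0, -32.0],0.0; [0.0, 0.0, -31.0],0.0;
  [0.0, 0.0, -31.7],0.006;
-> (0.43, 0.2, 0.46, 95, 40)
  [31.0, -18.0, 0.0],0.02; [31.0, -18.0, 0.0],0.02; [30.0, -19.0, 0.0],0.02; [30.0, -20.0, 0.0],0.018;
-> (np.float64(0.42439267086823107), np.float64(-0.06226622892766828), 0.46, 88.24, 40)
  [4.0, -37.0, 0.0],0.02; [3.0, -37.0, 0.0],0.02; [3.0, -38.0, 0.0],0.02; [2.0, -37.0, 0.0],0.01; [1.0, -38.0, 0.0],0.02;
  [1.0, -37.0, 0.0],0.01; [0.2, -37.8, 0.0],0.018;
```

{"op": "arm_command", "data": {
  "plan": [
    {"dp": [0,0,-25],"spin": 0},
    {"dp": [0,0,-35],"spin": 0},
    {"dp": [0,0,-42],"spin": 0},
    {"dp": [0,0,-42],"spin": 0},
    {"dp": [0,0,-42],"spin": 0.006}
  ]
}}

```text
clock: 27.25
position: [0.5401, 0.2902, 0.4582]
ee_rot: [-0.082, 0.997, -0.0, -0.0]
ft_force: [1.2, -0.2, -4.5]
grip_width: 0.15
grasp_force: 59.1
```

{"op": "arm_command", "data": {
  "plan": [
    {"dp": [31,-18,0],"spin": 0.02},
    {"dp": [31,-18,0],"spin": 0.02},
    {"dp": [30,-19,0],"spin": 0.02},
    {"dp": [30,-20,0],"spin": 0.018}
  ]
}}

```text
clock: 27.65
position: [0.4283, 0.1987, 0.4564]
ee_rot: [-0.043, 0.999, -0.0, -0.0]
ft_force: [0.5, -0.0, -3.4]
grip_width: 0.146
grasp_force: 59.1
```

{"op": "arm_command", "data": {
  "plan": [
    {"dp": [4,-37,0],"spin": 0.02},
    {"dp": [3,-37,0],"spin": 0.02},
    {"dp": [3,-38,0],"spin": 0.02},
    {"dp": [2,-37,0],"spin": 0.01},
    {"dp": [1,-38,0],"spin": 0.02}
  ]
}}

```text
clock: 28.15
position: [0.4252, 0.0105, 0.4567]
ee_rot: [0.002, 1.0, 0.0, -0.0]
ft_force: [1.7, -0.7, -4.8]
grip_width: 0.149
grasp_force: 59.0
```

{"op": "arm_command", "data": {
  "plan": [
    {"dp": [1,-37,0],"spin": 0.01},
    {"dp": [0,-37,0],"spin": 0.018},
    {"dp": [0,0,0],"spin": 0},
    {"dp": [0,0,0],"spin": 0},
    {"dp": [0,0,0],"spin": 0}
  ]
}}

```text
clock: 28.65
position: [0.4242, -0.0609, 0.4567]
ee_rot: [0.015, 1.0, 0.0, -0.0]
ft_force: [0.5, -0.2, -3.6]
grip_width: 0.147
grasp_force: 59.2
```

```bash
python3 - <<'E'
from h import *
plan([(.4244,-.0623,.3305,88.24,30)]); oranges()
E
```

```text
at 28.65 [ 0.4242 -0.0609  0.4567] 88.31 tilt [-0.001  0.   ] w 12.5 59.17669951915741 [ 0.5 -0.2 -3.6]
-> (0.4244, -0.0623, 0.3305, 88.24, 30)
  [0.0, 0.0, 25.0],0.0; [0.0, 0.0, 25.0],0.0; [0.0, 0.0, 25.0],0.0; [0.0, -1.0, 26.0],0.0; [-0.3, -0.4, 25.2],0.001;
orange [135.1 218. ] [ 0.4266  0.3758 -0.1926] phi 79.0 cost 5.5/131
```

{"op": "arm_command", "data": {
  "plan": [
    {"dp": [0,0,25],"spin": 0},
    {"dp": [0,-1,25],"spin": 0},
    {"dp": [0,0,25],"spin": 0},
    {"dp": [0,0,26],"spin": 0},
    {"dp": [0,0,25],"spin": 0}
  ]
}}

```text
clock: 29.2
position: [0.4242, -0.0618, 0.3299]
ee_rot: [0.014, 1.0, 0.0, -0.0]
ft_force: [-0.3, 0.4, -5.0]
grip_width: 0.147
grasp_force: 59.2
```

{"op": "arm_command", "data": {
  "plan": [
    {"dp": [0,0,0],"spin": 0},
    {"dp": [0,0,0],"spin": 0},
    {"dp": [0,0,0],"spin": 0},
    {"dp": [0,0,0],"spin": 0}
  ]
}}

```text
clock: 29.6
position: [0.4247, -0.0626, 0.3322]
ee_rot: [0.015, 1.0, 0.0, 0.001]
ft_force: [0.8, -0.8, -4.1]
grip_width: 0.149
grasp_force: 59.4
```

{"op": "arm_command", "data": {
  "plan": [
    {"dp": [0,0,1.5],"spin": 0},
    {"dp": [-6,0,0],"spin": 0},
    {"dp": [-6,0,0],"spin": 0},
    {"dp": [-6,0,0],"spin": 0},
    {"dp": [0,0,0],"spin": 0}
  ]
}}

```text
clock: 30.1
position: [0.4431, -0.0632, 0.3295]
ee_rot: [0.015, 1.0, -0.0, 0.0]
ft_force: [-0.4, -0.7, -4.7]
grip_width: 0.149
grasp_force: 59.5
```

{"op": "arm_command", "data": {
  "plan": [
    {"dp": [-4,0,0],"spin": 0},
    {"dp": [-4,0,0],"spin": 0},
    {"dp": [0,0,0],"spin": 0}
  ]
}}

```text
clock: 30.4
position: [0.4507, -0.0635, 0.3295]
ee_rot: [0.015, 1.0, -0.0, 0.0]
ft_force: [0.4, 0.3, -5.0]
grip_width: 0.145
grasp_force: 59.5
```

{"op": "arm_command", "data": {
  "plan": [
    {"dp": [-4,0,0],"spin": 0},
    {"dp": [-4,0,0],"spin": 0},
    {"dp": [-3,0,0],"spin": 0},
    {"dp": [0,0,0],"spin": 0}
  ]
}}

```text
clock: 30.8
position: [0.4616, -0.0639, 0.3295]
ee_rot: [0.015, 1.0, -0.0, 0.0]
ft_force: [-0.7, 0.6, -3.6]
grip_width: 0.15
grasp_force: 59.5
```

{"op": "arm_command", "data": {
  "plan": [
    {"dp": [-1.5,0,0],"spin": 0},
    {"dp": [-1.5,0,0],"spin": 0},
    {"dp": [0,0,0],"spin": 0}
  ]
}}

```text
clock: 31.1
position: [0.4643, -0.0639, 0.3295]
ee_rot: [0.015, 1.0, 0.0, 0.0]
ft_force: [-0.2, 0.4, -5.2]
grip_width: 0.144
grasp_force: 59.5
```

{"op": "arm_command", "data": {
  "plan": [
    {"dp": [-1,0,0],"spin": 0},
    {"dp": [-1,0,0],"spin": 0},
    {"dp": [0,0,0],"spin": 0}
  ]
}}

```text
clock: 31.4
position: [0.4659, -0.0641, 0.3293]
ee_rot: [0.015, 1.0, 0.0, -0.001]
ft_force: [-4.2, -1.7, -2.4]
grip_width: 0.145
grasp_force: 59.8
```

{"op": "arm_command", "data": {
  "plan": [
    {"dp": [-1.5,0,0],"spin": 0},
    {"dp": [0,0,0],"spin": 0}
  ]
}}

```text
clock: 31.6
position: [0.4665, -0.0642, 0.3289]
ee_rot: [0.015, 1.0, 0.0, -0.003]
ft_force: [-13.8, 0.5, 3.2]
grip_width: 0.146
grasp_force: 60.5
```

{"op": "arm_command", "data": {
  "plan": [
    {"dp": [2,0,0],"spin": 0},
    {"dp": [0,0,4],"spin": 0},
    {"dp": [0,0,4],"spin": 0},
    {"dp": [0,0,3],"spin": 0},
    {"dp": [0,0,0],"spin": 0}
  ]
}}

```text
clock: 32.1
position: [0.4657, -0.064, 0.3179]
ee_rot: [0.015, 1.0, -0.0, -0.0]
ft_force: [-1.2, -0.5, -6.4]
grip_width: 0.149
grasp_force: 59.3
```

{"op": "arm_command", "data": {
  "plan": [
    {"dp": [0,0,2],"spin": 0},
    {"dp": [0,0,1],"spin": 0},
    {"dp": [0,0,0],"spin": 0}
  ]
}}

```text
clock: 32.4
position: [0.4658, -0.0643, 0.3169]
ee_rot: [0.016, 1.0, 0.001, -0.0]
ft_force: [-13.6, 0.9, 20.2]
grip_width: 0.146
grasp_force: 62.6
```

{"op": "arm_command", "data": {
  "plan": [
    {"dp": [0,0,0],"spin": 0},
    {"dp": [0,0,0],"spin": 0},
    {"dp": [0,0,0],"spin": 0},
    {"dp": [0,0,-20],"spin": 0},
    {"dp": [0,0,-40],"spin": 0}
  ],
  "grip": -1
}}

```text
clock: 32.9
position: [0.4651, -0.0638, 0.3742]
ee_rot: [0.015, 1.0, -0.001, -0.002]
ft_force: [0.4, 0.7, 1.3]
grip_width: 0.973
grasp_force: 0.0
```

{"op": "arm_command", "data": {
  "plan": [
    {"dp": [0,0,-40],"spin": 0},
    {"dp": [0,0,0],"spin": 0},
    {"dp": [0,0,0],"spin": 0}
  ]
}}

```text
clock: 33.2
position: [0.466, -0.0641, 0.4161]
ee_rot: [0.015, 1.0, 0.0, 0.001]
ft_force: [0.5, 0.3, -1.4]
grip_width: 0.998
grasp_force: 0.0
```

```bash
python3 - <<'E'
from h import *
oranges("pics/t3.png"); plan([(.4264,.375,.40,80,45)])
E
```

```text
orange [135.1 218.1] [ 0.4265  0.3756 -0.1536] phi 81.2 cost 5.1/133
at 33.25 [ 0.4657 -0.064   0.4151] 88.24 tilt [0. 0.] w 85.2 0.0 [ 0.5 -0.3 -0.7]
-> (0.4264, 0.375, 0.4, 80, 45)
  [5.0, 44.0, 2.0],0.01; [6.0, 44.0, 1.0],0.01; [6.0, 44.0, 2.0],0.02; [7.0, 43.0, 1.0],0.01; [7.0, 43.0, 2.0],0.02;
  [8.0, 43.0, 1.0],0.01; [9.0, 43.0, 2.0],0.02; [10.0, 43.0, 1.0],0.01; [10.0, 43.0, 2.0],0.02; [11.2, 43.1, 1.1],0.014;
```

View pics/t3.png

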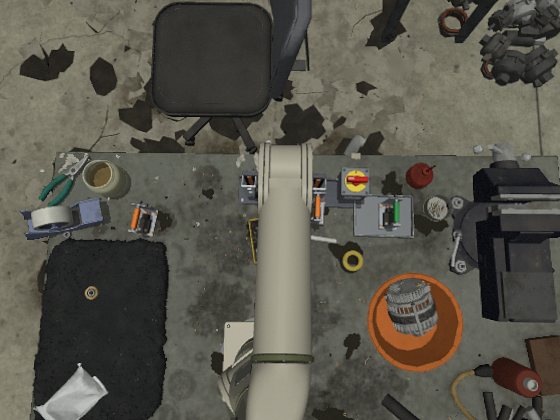

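The picture shows the right carrier hooked on (318,208), the green one standing in the tray (394,212) and the last orange at (140,218).

{"op": "arm_command", "data": {
  "plan": [
    {"dp": [5,44,0],"spin": 0.01},
    {"dp": [6,44,0],"spin": 0.01},
    {"dp": [6,44,0],"spin": 0.02},
    {"dp": [7,43,0],"spin": 0.01},
    {"dp": [7,43,0],"spin": 0.02}
  ]
}}

```text
clock: 33.75
position: [0.4459, 0.157, 0.4141]
ee_rot: [0.051, 0.999, -0.0, -0.001]
ft_force: [0.8, -0.0, 0.5]
grip_width: 0.999
grasp_force: 0.0
```

{"op": "arm_command", "data": {
  "plan": [
    {"dp": [8,43,3],"spin": 0.01},
    {"dp": [9,43,3],"spin": 0.02},
    {"dp": [10,43,3],"spin": 0.01},
    {"dp": [10,43,3],"spin": 0.02},
    {"dp": [11,43,3],"spin": 0.014}
  ]
}}

```text
clock: 34.25
position: [0.4262, 0.3763, 0.3986]
ee_rot: [0.088, 0.996, -0.001, -0.001]
ft_force: [0.7, 0.6, 0.5]
grip_width: 1.003
grasp_force: 0.0
```

{"op": "arm_command", "data": {
  "plan": [
    {"dp": [0,0,0],"spin": 0},
    {"dp": [0,0,0],"spin": 0},
    {"dp": [0,0,0],"spin": 0}
  ]
}}

```text
clock: 34.55
position: [0.4272, 0.3737, 0.3996]
ee_rot: [0.088, 0.996, -0.001, -0.0]
ft_force: [-0.2, -0.7, 0.2]
grip_width: 0.998
grasp_force: 0.0
```

```bash
python3 - <<'E'
from h import *
plan([(.4264,.375,.27,80,28)]); oranges()
s=viewer.camera("side")
for m,ce,ar in blobs(mask(s,7,16),15):
    if 320<ce[0]<450 and 180<ce[1]<240: print(ce.round(1),ar,back("side",ce,.103).round(3))
E
```

```text
at 34.55 [0.4272 0.3737 0.3996] 79.9 tilt [-0.001 -0.002] w 84.9 0.0 [-0.2 -0.7  0.2]
-> (0.4264, 0.375, 0.27, 80, 28)
  [0.0, 0.0, 26.0],-0.0; [0.0, 0.0, 26.0],-0.0; [0.0, 0.0, 26.0],-0.0; [0.0, 1.0, 26.0],-0.0; [1.0, 0.1, 25.6],-0.002;
orange [134.1 222.9] [ 0.4119  0.3782 -0.2053] phi 78.2 cost 56.3/66
[396.5 217.1] 37 [0.407 0.374]
```

{"op": "arm_command", "data": {
  "plan": [
    {"dp": [0,0,26],"spin": 0},
    {"dp": [0,1,26],"spin": 0},
    {"dp": [0,0,26],"spin": 0},
    {"dp": [0,0,26],"spin": 0},
    {"dp": [1,0,25],"spin": 0}
  ]
}}

```text
clock: 35.15
position: [0.4263, 0.3748, 0.2708]
ee_rot: [0.088, 0.996, 0.0, 0.0]
ft_force: [-0.5, -0.4, 0.4]
grip_width: 0.999
grasp_force: 0.0
```

{"op": "arm_command", "data": {
  "plan": [
    {"dp": [0,0,0],"spin": 0},
    {"dp": [0,0,0],"spin": 0},
    {"dp": [0,0,0],"spin": 0},
    {"dp": [0,0,0],"spin": 0},
    {"dp": [0,0,0],"spin": 0}
  ],
  "grip": 1
}}

```text
clock: 35.65
position: [0.4262, 0.376, 0.2727]
ee_rot: [0.087, 0.996, 0.001, 0.0]
ft_force: [-4.0, -11.3, 29.5]
grip_width: 0.152
grasp_force: 52.5
```

{"op": "arm_command", "data": {
  "plan": [
    {"dp": [0,0,0],"spin": 0},
    {"dp": [0,0,0],"spin": 0},
    {"dp": [0,0,0],"spin": 0},
    {"dp": [0,0,0],"spin": 0}
  ]
}}

```text
clock: 36.05
position: [0.4263, 0.3759, 0.2725]
ee_rot: [0.087, 0.996, 0.001, 0.0]
ft_force: [-0.4, -2.6, 7.0]
grip_width: 0.143
grasp_force: 60.0
```

```bash
python3 - <<'E'
from h import *
o=manip.get_obs()["position"]; bar=np.array([.4265,.3757,-.17])
d=(o[:2]-bar[:2])@[np.cos(bar[2]),np.sin(bar[2])]; print("grip ahead of origin",d)
t=rack(-.042-.04+d,.1); print(t)
plan([(o[0],o[1],.46,80,35),(t[0],t[1]-.0005,.46,88.24,40)])
E
```

```text
grip ahead of origin -0.0002451678043333037
[0.4277631  0.03817741]
at 36.05 [0.4263 0.3759 0.2725] 79.97 tilt [0.001 0.001] w 12.2 60.02785921096802 [-0.4 -2.6  7. ]
-> (np.float64(0.4262921099322321), np.float64(0.37593805391384844), 0.46, 80, 35)
  [0.0, 0.0, -31.0],-0.0; [0.0, 0.0, -31.0],-0.0; [0.0, 0.0, -31.0],-0.0; [0.0, 0.0, -31.0],-0.0; [0.0, 0.0, -32.0],-0.0;
  [0.0, 0.0, -31.5],-0.001;
-> (np.float64(0.4277631045578164), np.float64(0.0376774092516777), 0.46, 88.24, 40)
  [-7.0, -37.0, 0.0],-0.02; [-6.0, -37.0, 0.0],-0.02; [-5.0, -37.0, 0.0],-0.01; [-5.0, -37.0, 0.0],-0.02; [-4.0, -37.0, 0.0],-0.01;
  [-4.0, -38.0, 0.0],-0.02; [-3.0, -38.0, 0.0],-0.01; [-2.0, -37.0, 0.0],-0.02; [-1.7, -37.8, 0.0],-0.013;
```

{"op": "arm_command", "data": {
  "plan": [
    {"dp": [0,0,-25],"spin": 0},
    {"dp": [0,0,-35],"spin": 0},
    {"dp": [0,0,-42],"spin": 0},
    {"dp": [0,0,-42],"spin": 0},
    {"dp": [0,0,-42],"spin": 0}
  ]
}}

```text
clock: 36.55
position: [0.4255, 0.3757, 0.4587]
ee_rot: [0.087, 0.996, -0.0, -0.0]
ft_force: [0.0, 0.7, -4.9]
grip_width: 0.146
grasp_force: 59.4
```

{"op": "arm_command", "data": {
  "plan": [
    {"dp": [-7,-37,0],"spin": -0.02},
    {"dp": [-6,-37,0],"spin": -0.02},
    {"dp": [-5,-37,0],"spin": -0.01},
    {"dp": [-5,-37,0],"spin": -0.02},
    {"dp": [-4,-37,0],"spin": -0.01}
  ]
}}

```text
clock: 37.05
position: [0.4266, 0.1873, 0.457]
ee_rot: [0.047, 0.999, -0.0, -0.0]
ft_force: [1.2, -0.2, -4.1]
grip_width: 0.145
grasp_force: 59.4
```

{"op": "arm_command", "data": {
  "plan": [
    {"dp": [-4,-38,0],"spin": -0.02},
    {"dp": [-3,-38,0],"spin": -0.01},
    {"dp": [-2,-37,0],"spin": -0.02},
    {"dp": [-1.5,-38,0],"spin": -0.013},
    {"dp": [0,0,0],"spin": 0}
  ]
}}

```text
clock: 37.55
position: [0.4267, 0.0322, 0.4574]
ee_rot: [0.019, 1.0, 0.0, -0.0]
ft_force: [-0.9, 0.1, -4.6]
grip_width: 0.147
grasp_force: 59.4
```

{"op": "arm_command", "data": {
  "plan": [
    {"dp": [0,0,25],"spin": 0},
    {"dp": [0,0,30],"spin": 0},
    {"dp": [0,0,30],"spin": 0},
    {"dp": [0,0,25],"spin": 0},
    {"dp": [0,0,15],"spin": 0}
  ]
}}

```text
clock: 38.05
position: [0.426, 0.0377, 0.3303]
ee_rot: [0.016, 1.0, -0.0, -0.001]
ft_force: [-0.5, 0.3, -4.4]
grip_width: 0.144
grasp_force: 59.4
```

{"op": "arm_command", "data": {
  "plan": [
    {"dp": [0,0,0],"spin": 0},
    {"dp": [0,0,0],"spin": 0},
    {"dp": [0,0,0],"spin": 0},
    {"dp": [0,0,0],"spin": 0}
  ]
}}

```text
clock: 38.45
position: [0.4272, 0.0377, 0.3334]
ee_rot: [0.016, 1.0, 0.0, 0.001]
ft_force: [-0.4, -0.3, -4.1]
grip_width: 0.153
grasp_force: 59.4
```

```bash
python3 - <<'E'
from h import *
plan([(.4278,.0377,.3305,88.24,30)])
E
```

```text
at 38.45 [0.4272 0.0377 0.3334] 88.18 tilt [0.001 0.001] w 13.0 59.38017725944519 [-0.4 -0.3 -4.1]
-> (0.4278, 0.0377, 0.3305, 88.24, 30)
  [-0.6, 0.1, 2.9],-0.001;
```

{"op": "arm_command", "data": {
  "plan": [
    {"dp": [0,0,2],"spin": 0},
    {"dp": [-6,0,0],"spin": 0},
    {"dp": [-6,0,0],"spin": 0},
    {"dp": [-6,0,0],"spin": 0},
    {"dp": [0,0,0],"spin": 0}
  ]
}}

```text
clock: 38.95
position: [0.4458, 0.037, 0.3306]
ee_rot: [0.016, 1.0, -0.0, 0.0]
ft_force: [0.6, -0.6, -5.1]
grip_width: 0.147
grasp_force: 59.4
```

{"op": "arm_command", "data": {
  "plan": [
    {"dp": [-4,0,0],"spin": 0},
    {"dp": [-4,0,0],"spin": 0},
    {"dp": [0,0,0],"spin": 0}
  ]
}}

```text
clock: 39.25
position: [0.4534, 0.0367, 0.3305]
ee_rot: [0.016, 1.0, -0.0, 0.0]
ft_force: [-0.5, 0.4, -4.7]
grip_width: 0.144
grasp_force: 59.4
```

{"op": "arm_command", "data": {
  "plan": [
    {"dp": [-4,0,0],"spin": 0},
    {"dp": [-4,0,0],"spin": 0},
    {"dp": [-3,0,0],"spin": 0},
    {"dp": [0,0,0],"spin": 0}
  ]
}}

```text
clock: 39.65
position: [0.4643, 0.0363, 0.3305]
ee_rot: [0.016, 1.0, -0.0, 0.0]
ft_force: [-0.3, 0.6, -4.0]
grip_width: 0.143
grasp_force: 59.4
```

{"op": "arm_command", "data": {
  "plan": [
    {"dp": [-1.5,0,0],"spin": 0},
    {"dp": [-1.5,0,0],"spin": 0},
    {"dp": [0,0,0],"spin": 0}
  ]
}}

```text
clock: 39.95
position: [0.467, 0.0362, 0.3305]
ee_rot: [0.016, 1.0, 0.0, 0.0]
ft_force: [0.4, -0.6, -4.3]
grip_width: 0.144
grasp_force: 59.4
```

{"op": "arm_command", "data": {
  "plan": [
    {"dp": [-1,0,0],"spin": 0},
    {"dp": [-1.5,0,0],"spin": 0},
    {"dp": [0,0,0],"spin": 0}
  ]
}}

```text
clock: 40.25
position: [0.4687, 0.0363, 0.3301]
ee_rot: [0.016, 1.0, 0.0, -0.002]
ft_force: [-7.8, -0.0, -0.8]
grip_width: 0.148
grasp_force: 60.1
```

{"op": "arm_command", "data": {
  "plan": [
    {"dp": [-1,0,0],"spin": 0},
    {"dp": [0,0,0],"spin": 0}
  ]
}}

```text
clock: 40.45
position: [0.469, 0.0363, 0.3299]
ee_rot: [0.016, 1.0, 0.0, -0.003]
ft_force: [-13.6, 0.2, 3.2]
grip_width: 0.144
grasp_force: 60.5
```

{"op": "arm_command", "data": {
  "plan": [
    {"dp": [2,0,0],"spin": 0},
    {"dp": [0,0,4],"spin": 0},
    {"dp": [0,0,4],"spin": 0},
    {"dp": [0,0,4],"spin": 0},
    {"dp": [0,0,0],"spin": 0}
  ]
}}

```text
clock: 40.95
position: [0.4682, 0.0362, 0.3177]
ee_rot: [0.016, 1.0, -0.0, -0.001]
ft_force: [-2.2, -0.3, -5.4]
grip_width: 0.145
grasp_force: 59.2
```

{"op": "arm_command", "data": {
  "plan": [
    {"dp": [0,0,2],"spin": 0},
    {"dp": [0,0,1],"spin": 0},
    {"dp": [0,0,0],"spin": 0}
  ]
}}

```text
clock: 41.25
position: [0.4683, 0.0361, 0.317]
ee_rot: [0.016, 1.0, 0.001, -0.001]
ft_force: [-17.6, -0.8, 20.7]
grip_width: 0.145
grasp_force: 62.8
```

{"op": "arm_command", "data": {
  "plan": [
    {"dp": [0,0,0],"spin": 0},
    {"dp": [0,0,0],"spin": 0},
    {"dp": [0,0,0],"spin": 0},
    {"dp": [0,0,-20],"spin": 0},
    {"dp": [0,0,-40],"spin": 0}
  ],
  "grip": -1
}}

```text
clock: 41.75
position: [0.4678, 0.0363, 0.3742]
ee_rot: [0.016, 1.0, -0.001, -0.002]
ft_force: [1.6, 1.2, 0.7]
grip_width: 0.973
grasp_force: 0.0
```

{"op": "arm_command", "data": {
  "plan": [
    {"dp": [0,0,-40],"spin": 0},
    {"dp": [0,0,-15],"spin": 0},
    {"dp": [0,0,0],"spin": 0}
  ]
}}

```text
clock: 42.05
position: [0.4692, 0.0361, 0.433]
ee_rot: [0.016, 1.0, 0.001, 0.002]
ft_force: [0.8, -0.7, -1.1]
grip_width: 1.001
grasp_force: 0.0
```

```bash
python3 - <<'E'
from h import *
plan([(.5403,-.279,.43,-1.76,40),(.5403,-.279,.317,-1.76,28)])
E
```

```text
at 42.05 [0.4692 0.0361 0.433 ] 88.18 tilt [0.005 0.002] w 85.1 0.0 [ 0.8 -0.7 -1.1]
-> (0.5403, -0.279, 0.43, -1.76, 40)
  [-7.0, -26.0, 0.0],0.13; [-10.0, -25.0, 0.0],0.13; [-13.0, -23.0, 0.0],0.13; [-16.0, -22.0, 0.0],0.13; [-19.0, -19.0, 0.0],0.13;
  [-21.0, -17.0, 0.0],0.13; [-23.0, -14.0, 0.0],0.13; [-25.0, -11.0, 1.0],0.13; [-26.0, -7.0, 0.0],0.13; [-27.0, -4.0, 1.0],0.13;
  [-27.0, 0.0, 0.0],0.13; [-26.1, 2.9, 1.0],0.14;
-> (0.5403, -0.279, 0.317, -1.76, 28)
  [0.0, 0.0, 23.0],-0.0; [0.0, 0.0, 22.0],-0.0; [0.0, 0.0, 23.0],-0.0; [0.0, 0.0, 22.0],-0.0; [0.0, 0.0, 23.0],-0.0;
```

{"op": "arm_command", "data": {
  "plan": [
    {"dp": [-7,-26,0],"spin": 0.13},
    {"dp": [-10,-25,0],"spin": 0.13},
    {"dp": [-13,-23,0],"spin": 0.13},
    {"dp": [-16,-22,0],"spin": 0.13},
    {"dp": [-19,-19,0],"spin": 0.13}
  ]
}}

```text
clock: 42.55
position: [0.4981, -0.0959, 0.4295]
ee_rot: [0.337, 0.942, -0.0, -0.0]
ft_force: [0.1, 0.1, -0.7]
grip_width: 1.0
grasp_force: 0.0
```

{"op": "arm_command", "data": {
  "plan": [
    {"dp": [-21,-17,0],"spin": 0.13},
    {"dp": [-23,-14,0],"spin": 0.13},
    {"dp": [-25,-11,1],"spin": 0.13},
    {"dp": [-26,-7,0],"spin": 0.13},
    {"dp": [-27,-4,0],"spin": 0.13}
  ]
}}

```text
clock: 43.05
position: [0.5277, -0.228, 0.4284]
ee_rot: [0.62, 0.785, -0.0, -0.0]
ft_force: [-0.1, -0.6, 0.4]
grip_width: 1.001
grasp_force: 0.0
```

{"op": "arm_command", "data": {
  "plan": [
    {"dp": [-27,0,0],"spin": 0.13},
    {"dp": [-26,3,0],"spin": 0.14},
    {"dp": [0,0,0],"spin": 0},
    {"dp": [0,0,0],"spin": 0},
    {"dp": [0,0,0],"spin": 0}
  ]
}}

```text
clock: 43.55
position: [0.5398, -0.278, 0.4288]
ee_rot: [0.717, 0.697, -0.0, -0.0]
ft_force: [-0.4, 0.3, 0.7]
grip_width: 1.0
grasp_force: 0.0
```

```bash
python3 - <<'E'
from h import *
plan([(.5403,-.279,.317,-1.76,28)])
b=viewer.camera("top"); a=viewer.camera("side")
for m,ce,ar in blobs(mask(b,7,16),40):
    P=back("top",ce,.148)
    if .4<P[0]<.5 and -.3<P[1]<.1:
        f=fitbar("top",m,P[0],P[1],0,(.062,.014,.136,.160)); print(f[0].round(4),f[1],ar)
for y in(.1,0,-.1): print(rack(-.042,y).round(4))
cv2.imwrite("pics/f1.png",np.hstack([cv2.resize(x,None,fx=4,fy=4,interpolation=cv2.INTER_CUBIC) for x in(a[160:270,220:320],b[150:260,230:330])]))
E
```

```text
at 43.55 [ 0.5398 -0.278   0.4288] -1.63 tilt [-0.001  0.001] w 85.0 0.0 [-0.4  0.3  0.7]
-> (0.5403, -0.279, 0.317, -1.76, 28)
  [0.0, 0.0, 28.0],0.0; [0.0, 0.0, 28.0],0.0; [-1.0, 0.0, 28.0],0.0; [0.0, 0.5, 27.8],0.002;
[ 0.4672  0.0357 -0.0156] 2.2715437412261963 111
[ 0.4618 -0.064   0.    ] 1.226534366607666 109
[0.468  0.0369]
[ 0.4649 -0.063 ]
[ 0.4619 -0.163 ]
```

View pics/f1.png

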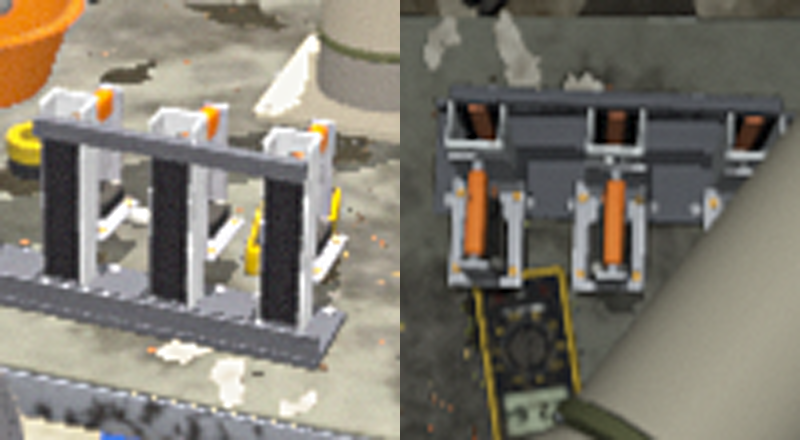

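The side crop shows all three carriers hooked at equal height. In the top view the left and middle oranges (477,212) and (615,222) are straight and against the uprights. Now the isolator.

{"op": "arm_command", "data": {
  "plan": [
    {"dp": [0,0,28],"spin": 0},
    {"dp": [0,0,28],"spin": 0},
    {"dp": [-1,0,28],"spin": 0},
    {"dp": [0,0,26],"spin": 0},
    {"dp": [0,0,0],"spin": 0}
  ]
}}

```text
clock: 44.15
position: [0.5391, -0.2782, 0.3165]
ee_rot: [0.717, 0.697, -0.001, -0.002]
ft_force: [-0.4, -0.9, 0.0]
grip_width: 0.999
grasp_force: 0.0
```

{"op": "arm_command", "data": {
  "plan": [
    {"dp": [0,0,0],"spin": 0},
    {"dp": [0,0,0],"spin": 0},
    {"dp": [0,0,0],"spin": 0},
    {"dp": [0,0,0],"spin": 0},
    {"dp": [0,0,0],"spin": 0}
  ],
  "grip": 1,
  "newtons": 40
}}

```text
clock: 44.65
position: [0.539, -0.2801, 0.3203]
ee_rot: [0.718, 0.696, -0.0, -0.001]
ft_force: [-4.3, 7.3, 13.6]
grip_width: 0.178
grasp_force: 39.3
```

{"op": "arm_command", "data": {
  "plan": [
    {"dp": [0,0,0],"spin": 0},
    {"dp": [0,0,0],"spin": 0},
    {"dp": [0,0,0],"spin": 0}
  ]
}}

```text
clock: 44.95
position: [0.539, -0.2801, 0.3203]
ee_rot: [0.718, 0.696, 0.0, -0.001]
ft_force: [-6.8, 3.5, 9.8]
grip_width: 0.176
grasp_force: 40.0
```

{"op": "arm_command", "data": {
  "plan": [
    {"dp": [0,-0.5,-1.5],"spin": 0},
    {"dp": [0,0,0],"spin": 0.1},
    {"dp": [0,0,0],"spin": 0.15},
    {"dp": [0,0,0],"spin": 0.15},
    {"dp": [0,0,0],"spin": 0.15}
  ]
}}

```text
clock: 45.45
position: [0.5388, -0.2799, 0.3205]
ee_rot: [0.882, 0.472, -0.0, -0.0]
ft_force: [-0.9, -1.1, -7.3]
grip_width: 0.18
grasp_force: 41.0
```

{"op": "arm_command", "data": {
  "plan": [
    {"dp": [0,0,0],"spin": 0.15},
    {"dp": [0,0,0],"spin": 0.15},
    {"dp": [0,0,0],"spin": 0.15},
    {"dp": [0,0,0],"spin": 0.15},
    {"dp": [0,0,0],"spin": 0.15}
  ]
}}

```text
clock: 45.95
position: [0.5387, -0.2798, 0.3205]
ee_rot: [0.993, 0.116, -0.001, -0.0]
ft_force: [-1.7, -0.9, -5.8]
grip_width: 0.177
grasp_force: 41.2
```

{"op": "arm_command", "data": {
  "plan": [
    {"dp": [0,0,0],"spin": 0.15},
    {"dp": [0,0,0],"spin": 0.13},
    {"dp": [0,0,0],"spin": 0},
    {"dp": [0,0,0],"spin": 0}
  ]
}}

```text
clock: 46.35
position: [0.5388, -0.2798, 0.3205]
ee_rot: [1.0, -0.018, -0.001, 0.0]
ft_force: [-4.4, -1.8, -6.0]
grip_width: 0.179
grasp_force: 41.2
```

```bash
python3 - <<'E'
from h import *
plan([]); print(manip.get_obs()["torque"])
E
```

```text
at 46.35 [ 0.5388 -0.2798  0.3205] -92.1 tilt [-0.002 -0.   ] w 15.2 41.157041788101196 [-4.4 -1.8 -6. ]
[-0.60922005  0.63004448  0.10563947]
```

On at its stop; releasing and backing off well clear.

{"op": "arm_command", "data": {
  "plan": [
    {"dp": [0,0,0],"spin": 0},
    {"dp": [0,0,0],"spin": 0},
    {"dp": [0,0,0],"spin": 0},
    {"dp": [0,0,-20],"spin": 0},
    {"dp": [0,0,-40],"spin": 0}
  ],
  "grip": -1
}}

```text
clock: 46.85
position: [0.539, -0.2791, 0.3808]
ee_rot: [1.0, -0.02, -0.002, -0.0]
ft_force: [0.3, -0.3, 1.2]
grip_width: 0.992
grasp_force: 0.0
```

{"op": "arm_command", "data": {
  "plan": [
    {"dp": [0,0,-40],"spin": 0},
    {"dp": [0,20,-20],"spin": 0},
    {"dp": [0,40,0],"spin": 0},
    {"dp": [-10,45,0],"spin": 0},
    {"dp": [-20,40,0],"spin": 0}
  ]
}}

```text
clock: 47.35
position: [0.5036, -0.4247, 0.4426]
ee_rot: [1.0, -0.019, 0.0, 0.001]
ft_force: [0.6, -0.4, 1.3]
grip_width: 0.998
grasp_force: 0.0
```

{"op": "arm_command", "data": {
  "plan": [
    {"dp": [-40,10,0],"spin": 0},
    {"dp": [-20,0,0],"spin": 0},
    {"dp": [0,0,0],"spin": 0},
    {"dp": [0,0,0],"spin": 0}
  ]
}}

```text
clock: 47.75
position: [0.4431, -0.431, 0.4424]
ee_rot: [1.0, -0.02, 0.001, 0.0]
ft_force: [0.9, 0.3, -0.7]
grip_width: 1.003
grasp_force: 0.0
```

```bash
python3 - <<'E'
from h import *
plan([])
b=viewer.camera("top"); a=viewer.camera("side")
cv2.imwrite("pics/f2.png",np.vstack([cv2.resize(x,None,fx=3,fy=3,interpolation=cv2.INTER_CUBIC) for x in(a[160:260,160:400],b[150:250,230:470])]))
E
```

```text
at 47.75 [ 0.4431 -0.431   0.4424] -92.29 tilt [ 0.002 -0.   ] w 85.2 0.0 [ 0.9  0.3 -0.7]
```

View pics/f2.png

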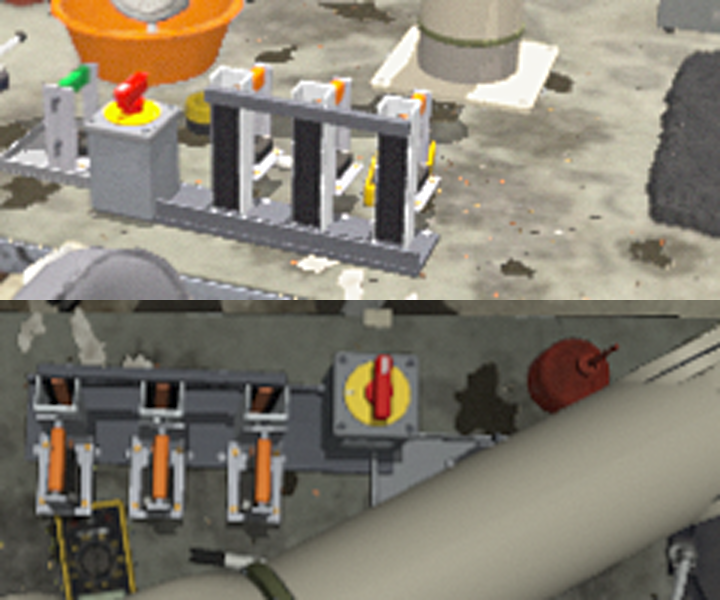

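The picture shows three oranges hooked on (58,470), (160,470) and (263,470), the handle on with its pointer away (382,385), and the green carrier upright in the tray (75,110).

```bash
python3 -c "
from workcell import manip
print(manip.hand_in())"
```

```text
the job is handed in; nothing more can be done
None
```

The batch is changed and the job is handed in: with the isolator off, the one tested carrier present went into the tray and three waiting carriers were hooked and seated on the uprights; then the isolator was turned fully on, finishing at about 48 s of the 210 s allowed.

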